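# Unhook a spring scale and two pulleys and put them away in the kit tray

### The job

The class has left the spring scale, the single pulley and the tandem pulley hooked together in a chain on the bench: unhook them, turning each eye off its hook without wrenching, and lay the three parts flat in the grey kit tray, one to a bay, whichever bay you like. Set them down rather than drop them, and leave the other things on the bench where they are.

Things in the scene. Friction and masses are not known exactly. Their poses are not given: they have to be found in the camera images.
- scale_mid (a point): Spring scale (hand-held pull kind): oblong white case with black ends, 100 long x 28 wide x 26 mm high, lying flat, 0.11 kg. Point: centre of the case, 13 mm above its underside. x axis: along the case to its hook; y across; z up. A hanging eye sticks out 26 mm at the -x end. At the start the single pulley's eye is on its hook.
- scale_hook (a point): Bend centre of the scale's hook, 74 mm from the case centre along x, 13 mm up; same axes. Rigid open hook of 5 mm wire lying level; bend 13 mm in radius (to mid-wire): far apex 13 mm on along +x, body 24 mm back along -x, neck on the -y side, free tip on the +y side, 13 mm out and 3 mm back along -x (wire ends 5.5 mm back). An eye comes off over this tip, on that side.
- single_mid (a point): Single pulley block: a black sheave between two aluminium cheek plates, lying on a cheek; body 52 long x 40 wide x 26 mm high, long sides flat and parallel, 0.15 kg, all rigid. Point: body centre, 13 mm above its underside. x axis: from its eye end to its hook end; y across; z up. At the start its eye is on the scale's hook and the tandem's eye is on its hook.
- single_eye (a point): Centre of the single's eye, 40 mm from its body centre along -x; same axes. Closed rigid ring standing upright in the xz plane: 16 mm inside, 24 mm outside, 4 mm wire, 13 mm up. Lifting alone does not free it: turn the part about the hook's bend centre, some 85 degrees to the tip's side, the eye riding round the wire, then slip the eye back off the tip.
- single_hook (a point): Bend centre of the single's hook, 50 mm from its body centre along +x, 13 mm up; same axes. Rigid open hook of 5 mm wire lying level; bend 13 mm in radius (to mid-wire): far apex 13 mm on along +x, body 24 mm back along -x, neck on the +y side, free tip on the -y side, 13 mm out and 3 mm back along -x (wire ends 5.5 mm back). An eye comes off over this tip, on that side.
- tandem_mid (a point): Tandem pulley block: two black sheaves in line between aluminium cheek plates, lying on a cheek; body 84 long x 40 wide x 26 mm high, long sides flat and parallel, 0.23 kg, all rigid. Point: body centre, 13 mm above its underside. x axis: from its eye end to its hook end; y across; z up. Its own hook, reaching 40 mm beyond the body, holds nothing.
- tandem_eye (a point): Centre of the tandem's eye, 56 mm from its body centre along -x; same axes, made like the single's eye. At the start it is on the single pulley's hook and comes off in the same way.
- scale: The spring scale as a whole (origin in the middle of the hooked chain: 131 mm from the case centre along +x, at its underside; only for its motion).
- single: The single pulley as a whole (origin under its eye, at its underside).
- tandem: The tandem pulley as a whole (origin under its eye, at its underside).
- tray: Grey kit tray, fixed to the table: 208 (x) x 292 (y) x 35 mm high, 4 mm walls and 4 mm floor; two dividers as high as the walls part it into three equal bays side by side along y, each 200 long (x) x 92 mm wide (y). Origin: centre of its underside.
- bay_a (a point): Centre of the floor of the bay at the tray's -y end (floor top, 4 mm over the table), x along the bay.
- bay_b (a point): Centre of the floor of the middle bay.
- bay_c (a point): Centre of the floor of the bay at the tray's +y end.
- mass_big_c (a point): Bystander: brass hooked mass standing upright, 33 mm across, 60 mm high with its hook. Point: 20 mm up on its axis.
- mass_small_c (a point): Bystander: smaller brass hooked mass, 28 mm across, 52 mm high with its hook. Point: 16 mm up on its axis.
- hanger_c (a point): Bystander: brass mass hanger with a steel disc, 38 mm across, stem 50 mm high. Point: 20 mm up on its axis.
- calculator_c (a point): Bystander: black calculator, 82 (x) x 150 (y) x 14 mm, lying flat. Point: its centre.
- beaker_c (a point): Bystander: glass beaker, 54 mm across, 65 mm high. Point: half-way up its axis.
- bottle_c (a point): Bystander: white plastic bottle, 40 mm across, 75 mm high. Point: half-way up its axis.
Mind the look-alikes: they are no part of the job. What is shaped like the single but orange or turquoise is not meant. Leave any orange or purple look-alike of the tandem alone.

How it is judged (in metres and radians):
On the way:
1. all three parts are off one another's hooks (each eye more than 40 mm from the hook it was on) (distance between single_eye and scale_hook above 0.04 m and distance between tandem_eye and single_hook above 0.04 m), for 0.2 s.
At the end, for the whole second after the job is handed in: Scale, single and tandem pulley each lie at rest (under 0.02 m/s) in a bay of their own: body centre inside the bay and under 28 mm above the tray's underside (flat on the floor, not propped up); every bystander within 30 mm of where it stood (((y of scale_mid in the frame of tray between -0.141 and -0.051 m and x of scale_mid in the frame of tray between -0.095 and 0.095 m and z of scale_mid in the frame of tray between 0 and 0.028 m and y of single_mid in the frame of tray between -0.045 and 0.045 m and x of single_mid in the frame of tray between -0.095 and 0.095 m and z of single_mid in the frame of tray between 0 and 0.028 m and y of tandem_mid in the frame of tray between 0.051 and 0.141 m and x of tandem_mid in the frame of tray between -0.095 and 0.095 m and z of tandem_mid in the frame of tray between 0 and 0.028 m) or (y of scale_mid in the frame of tray between -0.141 and -0.051 m and x of scale_mid in the frame of tray between -0.095 and 0.095 m and z of scale_mid in the frame of tray between 0 and 0.028 m and y of single_mid in the frame of tray between 0.051 and 0.141 m and x of single_mid in the frame of tray between -0.095 and 0.095 m and z of single_mid in the frame of tray between 0 and 0.028 m and y of tandem_mid in the frame of tray between -0.045 and 0.045 m and x of tandem_mid in the frame of tray between -0.095 and 0.095 m and z of tandem_mid in the frame of tray between 0 and 0.028 m) or (y of scale_mid in the frame of tray between -0.045 and 0.045 m and x of scale_mid in the frame of tray between -0.095 and 0.095 m and z of scale_mid in the frame of tray between 0 and 0.028 m and y of single_mid in the frame of tray between -0.141 and -0.051 m and x of single_mid in the frame of tray between -0.095 and 0.095 m and z of single_mid in the frame of tray between 0 and 0.028 m and y of tandem_mid in the frame of tray between 0.051 and 0.141 m and x of tandem_mid in the frame of tray between -0.095 and 0.095 m and z of tandem_mid in the frame of tray between 0 and 0.028 m) or (y of scale_mid in the frame of tray between -0.045 and 0.045 m and x of scale_mid in the frame of tray between -0.095 and 0.095 m and z of scale_mid in the frame of tray between 0 and 0.028 m and y of single_mid in the frame of tray between 0.051 and 0.141 m and x of single_mid in the frame of tray between -0.095 and 0.095 m and z of single_mid in the frame of tray between 0 and 0.028 m and y of tandem_mid in the frame of tray between -0.141 and -0.051 m and x of tandem_mid in the frame of tray between -0.095 and 0.095 m and z of tandem_mid in the frame of tray between 0 and 0.028 m) or (y of scale_mid in the frame of tray between 0.051 and 0.141 m and x of scale_mid in the frame of tray between -0.095 and 0.095 m and z of scale_mid in the frame of tray between 0 and 0.028 m and y of single_mid in the frame of tray between -0.141 and -0.051 m and x of single_mid in the frame of tray between -0.095 and 0.095 m and z of single_mid in the frame of tray between 0 and 0.028 m and y of tandem_mid in the frame of tray between -0.045 and 0.045 m and x of tandem_mid in the frame of tray between -0.095 and 0.095 m and z of tandem_mid in the frame of tray between 0 and 0.028 m) or (y of scale_mid in the frame of tray between 0.051 and 0.141 m and x of scale_mid in the frame of tray between -0.095 and 0.095 m and z of scale_mid in the frame of tray between 0 and 0.028 m and y of single_mid in the frame of tray between -0.045 and 0.045 m and x of single_mid in the frame of tray between -0.095 and 0.095 m and z of single_mid in the frame of tray between 0 and 0.028 m and y of tandem_mid in the frame of tray between -0.141 and -0.051 m and x of tandem_mid in the frame of tray between -0.095 and 0.095 m and z of tandem_mid in the frame of tray between 0 and 0.028 m)) and linear speed of each of scale, single, tandem below 0.02 m/s and distance of each of mass_big_c, mass_small_c, hanger_c, calculator_c, beaker_c, bottle_c from where it was at the start of the episode below 0.03 m); the robot touches nothing.
It fails at once if a bystander is moved more than 30 mm or tipped over (angle between any of mass_big_c, mass_small_c, hanger_c, calculator_c, beaker_c, bottle_c's own z axis and vertical above 0.6 rad or distance of any of mass_big_c, mass_small_c, hanger_c, calculator_c, beaker_c, bottle_c from where it was at the start of the episode above 0.03 m).
It fails at once if a part is dropped or thrown (faster than 0.9 m/s while the fingers do not hold it) ((contact force between the fingers and scale below 0.2 N and linear speed of scale above 0.9 m/s) or (contact force between the fingers and single below 0.2 N and linear speed of single above 0.9 m/s) or (contact force between the fingers and tandem below 0.2 N and linear speed of tandem above 0.9 m/s)).
It fails at once if a hook is wrenched (more than 30 N between two of the parts) (contact force between scale and single above 30 N or contact force between single and tandem above 30 N).
It also fails if it takes over 72 s, if anything falls off the work surface, if the arm or the gripper's body presses on something with over 40 N, if the wrist force passes 120 N, or if a joint passes its speed limit or range.

### The arm

A 6-joint arm with a two-finger parallel gripper is mounted at the origin on the work surface. World frame = base frame: x ahead of the robot, y to its left, z up, the work surface at z = 0. Lengths are in m, angles in degrees, forces in N, time in s.
With the tool pointing down it reaches from about 0.3 to 1 m from the base axis. Payload 5.1 kg.
Tool frame: the origin (TCP) lies at the very end of the fingers, on their centre line; the grasp point (between the pads) lies 19 mm behind it; z points along the fingers, x is the direction in which the jaws open and shut, and the axes are right-handed (so a half turn about z gives the same grasp; the last joint's range is limited). The gripper opens to 95 mm and grips with 3 to 60 N. Pads are 20 mm wide; open, the fingers measure 119 mm over their backs; the gripper's body (75 mm by 180 mm) begins 59 mm behind the grasp point.
Start: joints at [67.345, 7.093, 94.555, -0, 78.352, -4.733], TCP at [0.2, 0.618, 0.215] pointing down, gripper open.
Joint ranges: [-149.61, 149.61], [-58.7, 133.49], [1.44, 155.28], [-77.14, 257.14], [18.33, 153.61], [-166.67, 166.67]. Speed limits (degrees/s): [147.25, 147.25, 180, 180, 180, 180].

### API

Orientations are given as [roll, pitch, yaw] about the fixed x, y, z axes, in that order (R = Rz(yaw) Ry(pitch) Rx(roll)).
In Python, from plant import ctrl, snapshot, finish_job gives the robot as it stands.
- The arm moves only by the tool jog_arm, never from a script. Its argument "increments" is a list that holds one entry, the list of rows, each a list of 7 numbers: the turn, a rotation vector about the tool's x, y, z in rad, then the shift along the tool's x, y, z in cm, then the closure, from -1 (fully open) to 1 (shut), so that 0 is half open. A call has 1 to 12 rows; each row shifts and turns the commanded pose from where the row before left it, along the tool's axes as they then stand; what a row does not reach is not made up. A row lasts 1/8 s, in which the tool goes at most 62.5 mm and 10.7 degrees, less where a joint would pass 70% of its speed; a pose out of reach is approached as far as the arm can. A call is refused whole if a number of a shift passes 6.25 or a number of a turn 0.188, either way. A call with a gripper value outside its range is refused whole. The fingers move at their own pace and stop on an object; "force" is the grip in N (left out, the last holds). Time passes only in rows, so rows that do not move let the fingers close. It gives the time, the measured TCP pose, the force and the opening at its end, in the units of the state.
- ctrl.read_state(): the state, without advancing time (a new reading comes with each control period).
- snapshot(name): name is "scene" or "side" or "wrist"; returns a dict with "img" (480x640x3 uint8, red, green, blue), "mtx" (3x3 intrinsics, pixels), "k1" (the pictures are not rectified: a ray, as slopes to the right and down, at radius r is drawn at 1 + k1 r^2 times it, then the intrinsics apply), "R" (3x3) and "t" (3): a world point X has camera coordinates R X + t. Camera axes: x right, y down, z forward; pixel columns grow to the right and rows downward; lengths in m; the calibration is good to about 2 mm. A picture is of the moment at which its call begins. There is no depth.
- finish_job(): hands the job in, once; it reports no verdict.
The state is a dict: "time": time; "qpos": joint angles; "joint_velocities": joint speeds; "joint_efforts": joint torques, N m; "ee_pos": TCP position; "orientation": TCP orientation; "contact_force": force on the tool from outside, world axes, zero at the start; "torque": the same for the moment, N m; "finger_gap": opening from 0.0 (shut) to 1.0 (fully open).
Only numpy, scipy, OpenCV 4.12 (cv2) and the standard library are available. Lean on these libraries where they do the work, as an engineer would, in place of code of your own. Each camera call takes 0.05 s, during which the arm holds its last target.

## Working session

There is one attempt and no reset: what is moved stays moved. The work goes in short steps, Python scripts to look and compute and a tool call to move; the robot and the scene stay as the last step left them, time stands still between calls to the robot, and variables do not carry over. Pictures are saved under pics/ and viewed, and the job is handed in when it is done.

Besides the shell and the picture viewer there is one more tool, called after "Request:" as name(argument=value, ...), one argument or row to a line, values as JSON. jog_arm: Moves the arm, as the interface text tells. Its arguments: {"type":"object","properties":{"increments":{"type":"array"},"force":{"type":"number"}},"required":["increments"]}

```bash
ls; mkdir -p pics
python3 - <<'E'
from plant import ctrl, snapshot
import cv2
print(ctrl.read_state())
for n in ["scene","side","wrist"]:
    s=snapshot(n); cv2.imwrite(f"pics/{n}0.png",s["img"][:,:,::-1]); print(n,s["mtx"],s["k1"],s["R"],s["t"])
E
```

```text
pics
{'time': 0.0, 'qpos': array([ 6.73451780e+01,  7.13683991e+00,  9.46335816e+01,  1.45856888e-04,
        7.83512229e+01, -4.73367593e+00]), 'joint_velocities': array([ 0.03289363, -0.06263107, -0.02693035,  0.0473435 ,  0.04873624,
        0.01135039]), 'joint_efforts': array([ 1.33688573e-03, -4.17612255e+01, -3.59930277e+01,  7.74498959e-02,
        4.92225902e-02, -1.55413254e-04]), 'ee_pos': array([0.19980121, 0.61785821, 0.21335444]), 'orientation': array([-1.79989819e+02,  1.21217758e-01,  7.20788351e+01]), 'contact_force': array([0.06244964, 0.1869991 , 1.32648514]), 'torque': array([ 0.02013234,  0.01277257, -0.02520372]), 'finger_gap': 0.9960410426838651}
scene [[553.80978563   0.         315.61160297]
 [  0.         553.80978563 238.73198727]
 [  0.           0.           1.        ]] 0.0325315304361549 [[ 0.4493999   0.89316961 -0.01696382]
 [ 0.66629521 -0.34777574 -0.65962317]
 [-0.59505498  0.28513168 -0.75140502]] [-0.23287806 -0.26804464  1.71494001]
side [[511.12946438   0.         324.7835036 ]
 [  0.         511.12946438 228.89157962]
 [  0.           0.           1.        ]] -0.04811591288529049 [[ 0.72678521 -0.6864539   0.02375481]
 [-0.3731212  -0.42360738 -0.82543162]
 [ 0.57668347  0.59104807 -0.56400209]] [-0.34399704  0.21705508  1.11800701]
wrist [[405.00192957   0.         323.52111296]
 [  0.         405.00192957 238.78221691]
 [  0.           0.           1.        ]] 0.00865891142523813 [[ 0.3080496   0.95136925 -0.00141529]
 [ 0.92513492 -0.29920742  0.23366706]
 [ 0.22188019 -0.07329037 -0.97231564]] [-0.64889721 -0.02563276  0.38965463]
```

View pics/scene0.png

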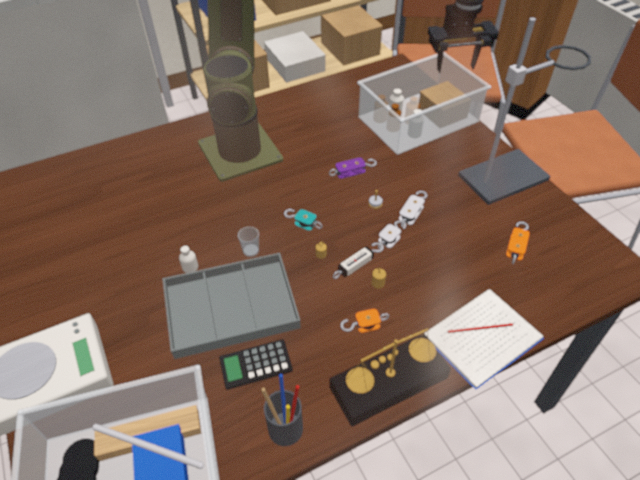

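View pics/side0.png

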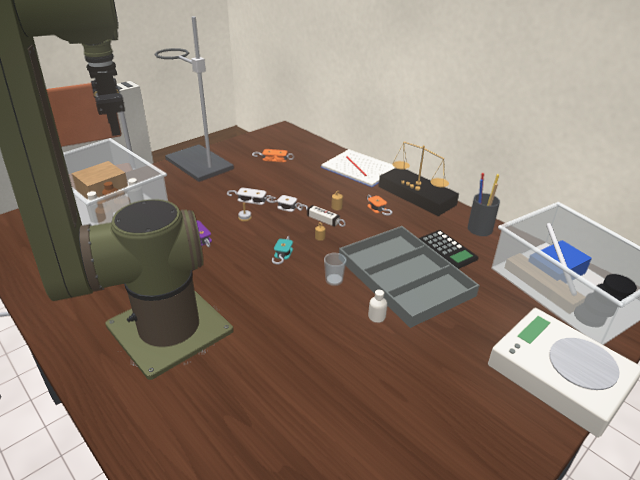

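View pics/wrist0.png

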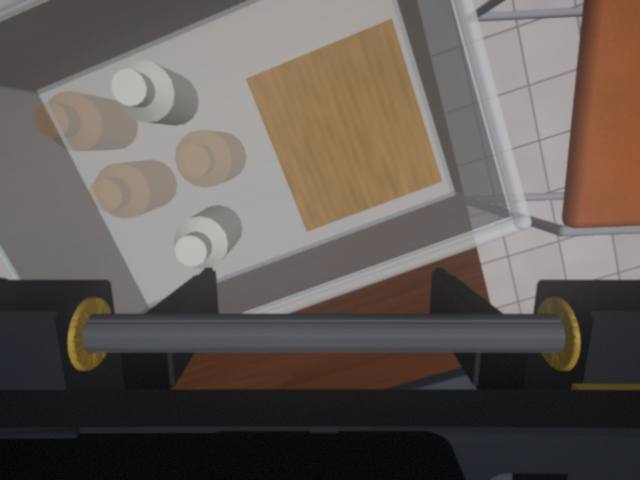

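```bash
cat > h.py <<'E'
import numpy as np, cv2
from plant import ctrl, snapshot
from scipy.spatial.transform import Rotation as Ro
def rays(s,px):
    px=np.atleast_2d(px).astype(float); K=s["mtx"]
    d=(px-[K[0,2],K[1,2]])/[K[0,0],K[1,1]]
    u=d.copy()
    for _ in range(20): u=d/(1+s["k1"]*(u**2).sum(1,keepdims=True))
    return np.c_[u,np.ones(len(u))]@s["R"], -s["R"].T@s["t"]
def p2w(s,px,z):
    D,o=rays(s,px); return o+D*((z-o[2])/D[:,2])[:,None]
def proj(s,X):
    X=np.atleast_2d(X); c=X@s["R"].T+s["t"]; u=c[:,:2]/c[:,2:]
    u=u*(1+s["k1"]*(u**2).sum(1,keepdims=True)); K=s["mtx"]
    return u*[K[0,0],K[1,1]]+[K[0,2],K[1,2]]
def crop(s,x0,y0,x1,y1,f,name):
    im=cv2.resize(s["img"][y0:y1,x0:x1,::-1],None,fx=f,fy=f,interpolation=cv2.INTER_CUBIC); cv2.imwrite("pics/"+name,im)
# top view rectified at plane z
def top(s,x0,x1,y0,y1,z,mm,name):
    xs=np.arange(x0,x1,mm/1000); ys=np.arange(y0,y1,mm/1000)
    # image: col = y decreasing to right? use rows: x decreasing downwards, cols: y decreasing right
    gx,gy=np.meshgrid(xs[::-1],ys[::-1],indexing='ij')
    p=proj(s,np.c_[gx.ravel(),gy.ravel(),np.full(gx.size,z)]).reshape(*gx.shape,2).astype(np.float32)
    im=cv2.remap(s["img"],p[...,0],p[...,1],cv2.INTER_CUBIC)
    im=im[:,:,::-1].copy()
    if name: cv2.imwrite("pics/"+name,im)
    return im
E
python3 - <<'E'
from h import *
a=snapshot("scene");b=snapshot("side")
crop(a,290,170,450,290,5,"sc1.png"); crop(b,210,170,370,290,5,"sd1.png")
for n,p in dict(scale=(355,262),single=(388,237),tandem=(412,208)).items(): print(n,p2w(a,p,.026))
for n,p in dict(scale=(323,214),single=(287,203),tandem=(252,195)).items(): print(n,p2w(b,p,.026))
print("tray",p2w(a,[(163,294),(282,256),(298,318),(174,352)],.035))
print("trayb",p2w(b,[(403,227),(477,283),(412,323),(340,250)],.035))
E
```

```text
scale [[0.5618421  0.08891012 0.026     ]]
single [[0.5286771  0.20576339 0.026     ]]
tandem [[0.46896026 0.31864866 0.026     ]]
scale [[0.54411994 0.08332067 0.026     ]]
single [[0.50523638 0.19752377 0.026     ]]
tandem [[0.45536522 0.30274832 0.026     ]]
tray [[ 0.44237271 -0.36750091  0.035     ]
 [ 0.46660179 -0.06792202  0.035     ]
 [ 0.65125581 -0.1114459   0.035     ]
 [ 0.60543506 -0.39045193  0.035     ]]
trayb [[ 0.65473644 -0.12022071  0.035     ]
 [ 0.60247821 -0.39142729  0.035     ]
 [ 0.38100851 -0.37053234  0.035     ]
 [ 0.45018703 -0.08011627  0.035     ]]
```

View pics/sc1.png

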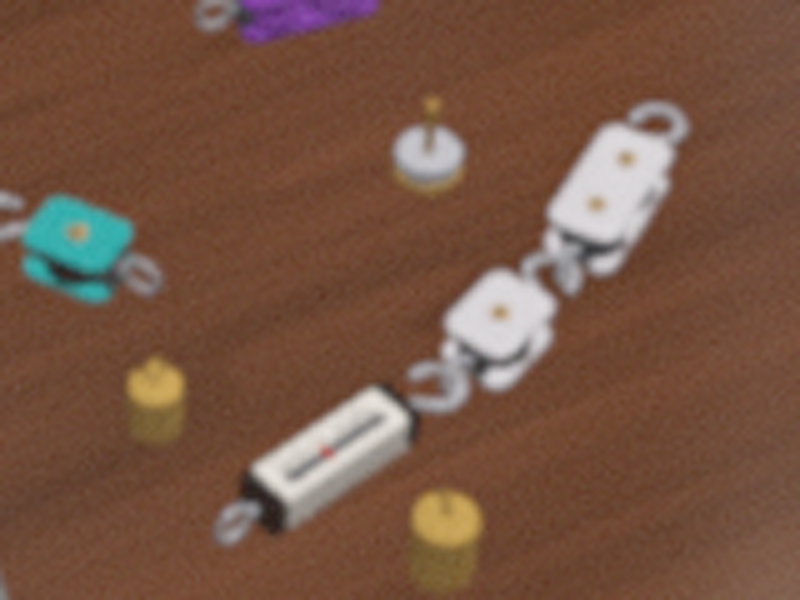

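View pics/sd1.png

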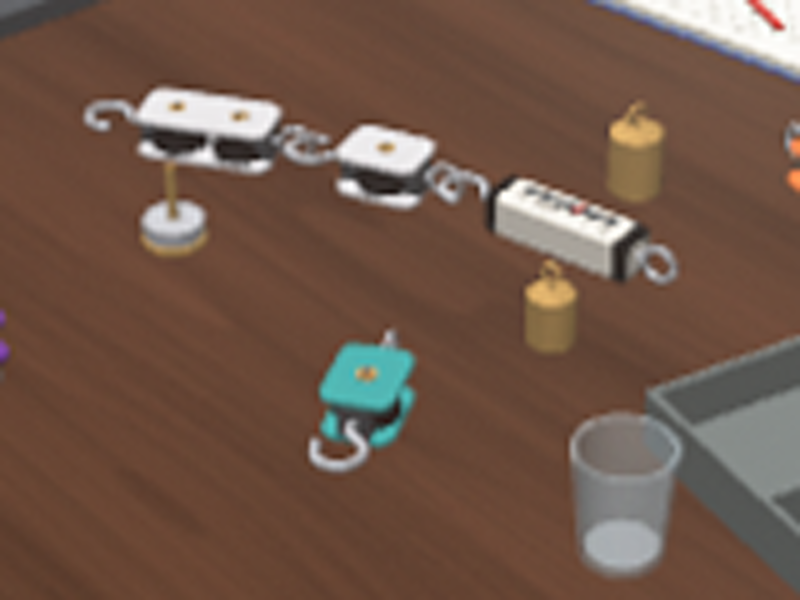

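Run:
```python
from h import *
s=snapshot("wrist"); st=ctrl.read_state()
Rt=Ro.from_euler('xyz',st['orientation'],degrees=True).as_matrix()
c=-s["R"].T@s["t"]
print("cam in tool",Rt.T@(c-st['ee_pos'])); print(s["R"]@Rt)
a=snapshot("scene");b=snapshot("side")
im=top(a,.38,.72,-.05,.45,.02,.8,"ta.png"); print(im.shape)
top(b,.38,.72,-.05,.45,.02,.8,"tb.png")
```

```text
cam in tool [-0.00031347 -0.06589779 -0.17021206]
[[ 9.99999925e-01  3.66660621e-04 -1.23089689e-04]
 [-3.85275688e-04  9.72292887e-01 -2.33765680e-01]
 [ 3.39665596e-05  2.33765710e-01  9.72292956e-01]]
(425, 625, 3)
```

View pics/ta.png

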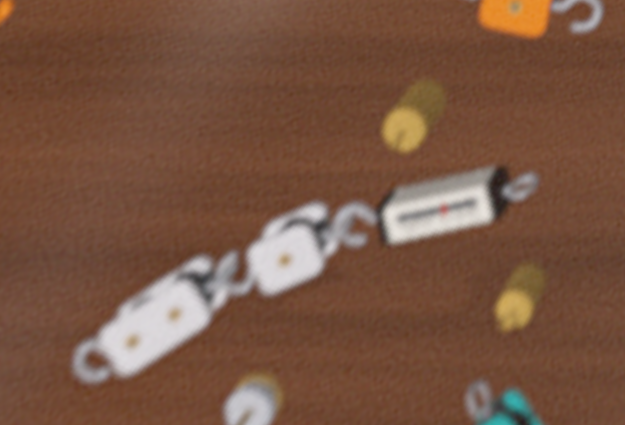

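View pics/tb.png

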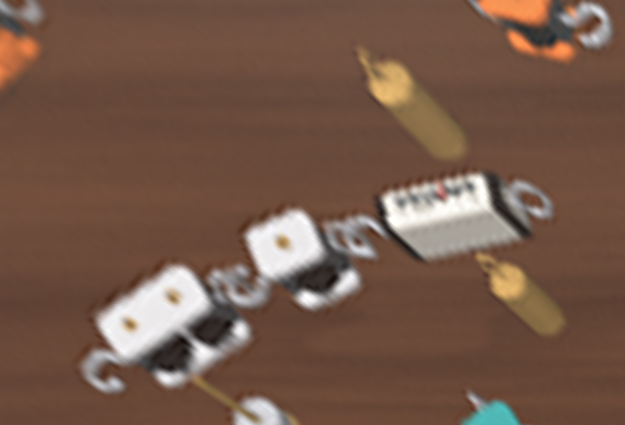

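```bash
cat >> h.py <<'E'
def mv(st,pos,rpy):
    """relative move in the tool frame from actual/commanded pose"""
    R0=Ro.from_euler('xyz',st[1],degrees=True); R1=Ro.from_euler('xyz',rpy,degrees=True)
    return (R0.inv()*R1).as_rotvec(), R0.inv().apply(np.array(pos)-st[0])*100
E
python3 - <<'E'
from h import *
a=snapshot("scene");b=snapshot("side")
print(p2w(a,[(492,176),(490,160),(460,180),(548,175)],0),p2w(b,(208,165),0))
print(p2w(a,[(431,277-77),(376,202)],0.0))
E
```

```text
[[0.44705367 0.61263571 0.        ]
 [0.38772532 0.65221563 0.        ]
 [0.41771813 0.5207301  0.        ]
 [0.51897391 0.75701496 0.        ]] [[0.48826361 0.60202993 0.        ]]
[[0.44715437 0.39974619 0.        ]
 [0.38212401 0.25898706 0.        ]]
```

Request:
jog_arm(
  increments=[
    [[0,0,0,-3.8,2.8,0,-1],[0,0,0,-3.8,2.8,0,-1],[0,0,0,-3.8,2.8,0,-1],[0,0,0,-3.8,2.8,0,-1],[0,0,0,-1.14,4.43,0,-1],[0,0,0,-1.14,4.43,0,-1],[0,0,0,-1.14,4.43,0,-1],[0,0,0,-1.14,4.43,0,-1],[0,0,0,-1.14,4.43,0,-1],[0,0,0,-1.14,4.43,0,-1],[0,0,0,-1.14,4.43,0,-1],[0,0,0,-1.14,4.43,0,-1]],
  ],
)

```text
time: 2.0
ee_pos: [0.5702, 0.2426, 0.2148]
orientation: [180.0, -0.0, 72.1]
contact_force: [0.8, 0.9, -0.9]
finger_gap: 1.001
```

Request:
jog_arm(
  increments=[
    [[0,0,-0.12,0,0,0,-1],[0,0,-0.12,0,0,0,-1],[0,0,-0.12,0,0,0,-1],[0,0,-0.12,0,0,0,-1],[0,0,-0.12,0,0,0,-1],[0,0,-0.12,0,0,0,-1],[0,0,0,0,0,0,-1]],
  ],
)

```text
time: 2.88
ee_pos: [0.569, 0.2435, 0.2147]
orientation: [180.0, -0.0, 113.3]
contact_force: [-0.6, 0.5, -0.6]
finger_gap: 1.002
```

Run:
```python
from h import *
s=snapshot("wrist"); st=ctrl.read_state(); print(st)
cv2.imwrite("pics/w1.png",s["img"][:,:,::-1])
im=top(s,.38,.72,-.05,.45,.026,.625,"tw1.png"); print(im.shape)
import pickle; pickle.dump(s,open("w1.pkl","wb"))
```

```text
{'time': 2.925, 'qpos': array([ 1.82017692e+01,  3.21806435e+00,  9.86915864e+01,  1.83629674e-03,
        7.80866039e+01, -9.50107459e+01]), 'joint_velocities': array([-0.02094706, -0.00730502,  0.04197873,  0.01124441,  0.09798638,
        0.10005366]), 'joint_efforts': array([-6.61921120e-03, -3.85468161e+01, -3.59408212e+01, -4.39740520e-02,
        7.82733830e-02, -5.88915031e-02]), 'ee_pos': array([0.56897052, 0.24352039, 0.21470848]), 'orientation': array([ 1.79996112e+02, -1.46277515e-03,  1.13212136e+02]), 'contact_force': array([ 0.51785506, -0.25133594,  1.27848021]), 'torque': array([ 0.07535514,  0.06161451, -0.02519008]), 'finger_gap': 0.9985905877110132}
(544, 800, 3)
```

View pics/w1.png

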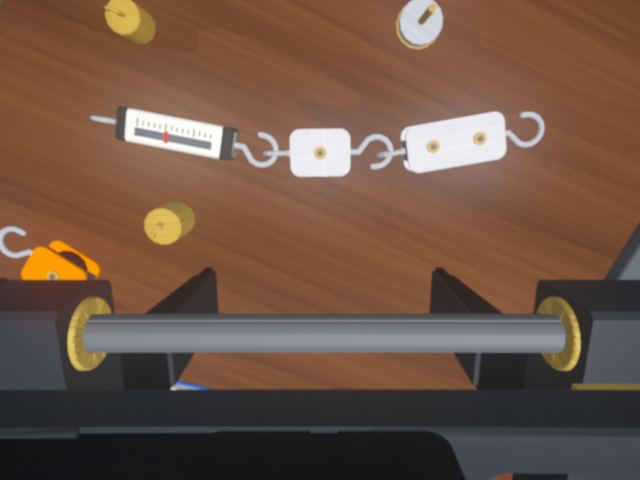

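View pics/tw1.png

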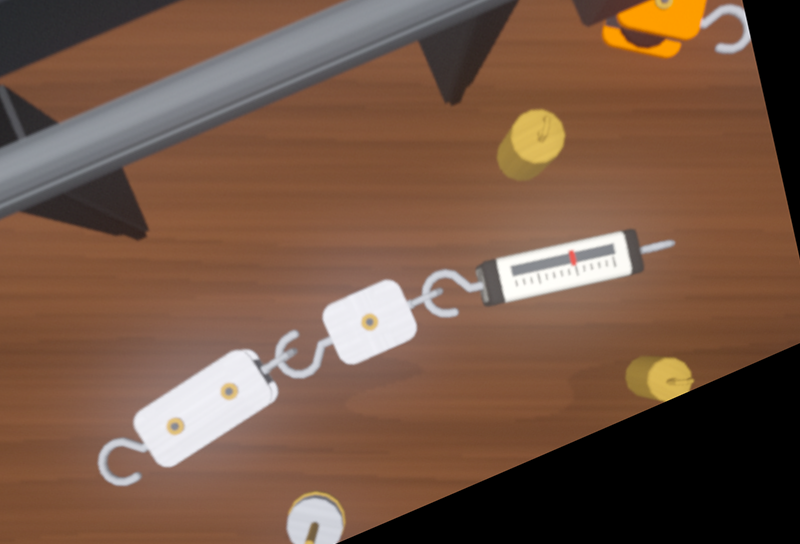

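Run:
```python
from h import *
import pickle; s=pickle.load(open("w1.pkl","rb"))
im=top(s,.38,.72,-.05,.45,.026,.25,None)
X=lambda c,r:(.45-0,)
g=im.astype(int); mx=g.max(2); mn=g.min(2)
m=((mn>150)&(mx-mn<50)).astype(np.uint8)
m=cv2.morphologyEx(m,cv2.MORPH_CLOSE,np.ones((21,21)));m=cv2.morphologyEx(m,cv2.MORPH_OPEN,np.ones((45,45)))
n,l,stt,_=cv2.connectedComponentsWithStats(m)
nr=im.shape[0]
xs=np.arange(.38,.72,.00025)[::-1]; ys=np.arange(-.05,.45,.00025)[::-1]
out={}
for i in range(1,n):
    if stt[i,4]<5000: continue
    pts=np.argwhere(l==i); w=np.c_[xs[pts[:,0]],ys[pts[:,1]]].astype(np.float32)
    (c,sz,an)=cv2.minAreaRect(w*1000); 
    box=cv2.boxPoints((c,sz,an)); e=[box[1]-box[0],box[2]-box[1]]; e=max(e,key=np.linalg.norm)
    yaw=np.degrees(np.arctan2(e[1],e[0]))%180
    print("c",np.round(c,1),"size",np.round(sz,1),"yaw",round(yaw,1),"mean",w.mean(0))
cv2.imwrite("pics/m1.png",cv2.resize(m*255,(800,544)))
```

```text
c [553.1  96.9] size [28.3 82.5] yaw 102.5 mean [0.5526638  0.09716396]
c [518.4 218.7] size [41.5 61.4] yaw 114.0 mean [0.51834285 0.21864244]
c [464.4 322.9] size [41.4 98.2] yaw 122.9 mean [0.4650156  0.32191476]
c [393.7 252.9] size [27.5 32.7] yaw 90.0 mean [0.39354667 0.25245056]
```

View pics/m1.png

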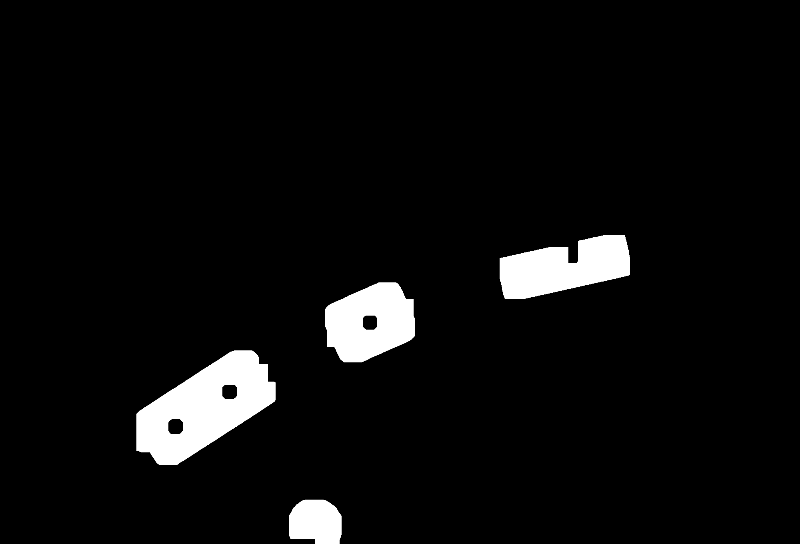

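Request:
jog_arm(
  increments=[
    [[0,0,0.1752,0,0,0,-1],[0,0,0.1752,0,0,0,-1],[0,0,0.1752,0,0,0,-1],[0,0,0.1752,0,0,0,-1],[0,0,0.1752,0,0,0,-1],[0,0,0.1752,0,0,0,-1],[0,0,0.1752,0,0,0,-1],[0,0,0.1752,0,0,0,-1],[0,0,0,-1.48,-4.13,3.0,-0.5],[0,0,0,-1.48,-4.13,3.0,-0.5],[0,0,0,-1.48,-4.13,3.0,-0.5],[0,0,0,0,0,0,-0.5]],
  ],
)

```text
time: 4.42
ee_pos: [0.4604, 0.3233, 0.1213]
orientation: [-180.0, 0.4, 33.1]
contact_force: [0.8, -0.7, 0.3]
finger_gap: 0.752
```

Run:
```python
from h import *
st=ctrl.read_state(); print(st['ee_pos'],st['orientation'],st['finger_gap'],st['qpos'])
s=snapshot("wrist");cv2.imwrite("pics/w2.png",s["img"][:,:,::-1])
tz=Ro.from_euler('xyz',st['orientation'],degrees=True)
print("to go",tz.inv().apply(np.array([.4644,.3234,.005])-st['ee_pos'])*100)
```

```text
[0.46038933 0.32333713 0.12131751] [-179.9671376     0.364186     33.13309025] 0.7523061900096968 [ 2.96083222e+01  7.60926857e-01  1.10525622e+02  1.11449821e-02
  6.90789688e+01 -3.52867646e+00]
to go [ 0.41321837  0.22062254 11.62923484]
```

View pics/w2.png

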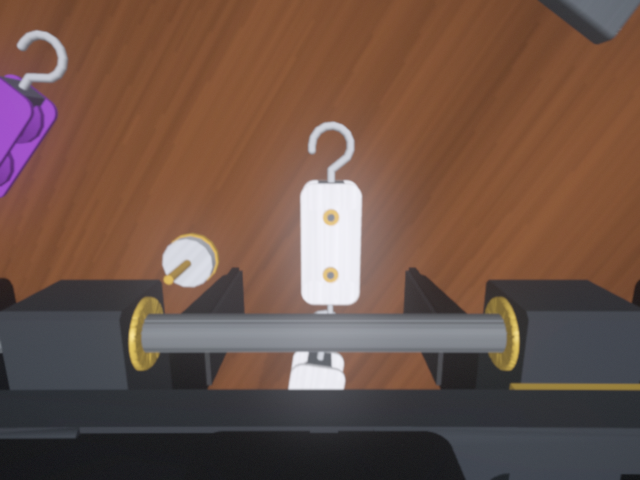

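Run:
```python
from h import *
s=snapshot("wrist");st=ctrl.read_state(); print(st['ee_pos'],st['orientation'])
p=p2w(s,[(330.5,217),(330.5,274.5)],.026);print(p,p.mean(0))
```

```text
[0.46446991 0.32338086 0.1250018 ] [ 1.79972945e+02 -3.32735413e-02  3.30201602e+01]
[[0.45720732 0.3391082  0.026     ]
 [0.47947893 0.30518921 0.026     ]] [0.46834312 0.32214871 0.026     ]
```

Request:
jog_arm(
  increments=[
    [[0,0,0,0,0,4,-0.4],[0,0,0,0,0,4,-0.4],[0,0,0,0,0,2.5,-0.4],[0,0,0,0,0,1.5,-0.4],[0,0,0,0,0,0,-0.2],[0,0,0,0,0,0,0.3],[0,0,0,0,0,0,0.5],[0,0,0,0,0,0,0.5],[0,0,0,0,0,0,0.5]],
  ],
  force=25,
)

```text
time: 5.65
ee_pos: [0.465, 0.3236, 0.0061]
orientation: [180.0, -0.1, 33.0]
contact_force: [-1.2, -0.9, 5.9]
finger_gap: 0.419
```

Run:
```python
from h import *
a=snapshot("scene");b=snapshot("side");st=ctrl.read_state(); print(st['ee_pos'],st['orientation'],st['finger_gap'],st['contact_force'])
crop(a,340,160,460,280,5,"sc3.png"); crop(b,210,140,370,260,5,"sd3.png")
```

```text
[0.46503324 0.32360779 0.00607048] [ 1.79981517e+02 -9.91810919e-02  3.30311775e+01] 0.4222420852089023 [-1.23893603 -0.76262914  5.96629737]
```

View pics/sc3.png

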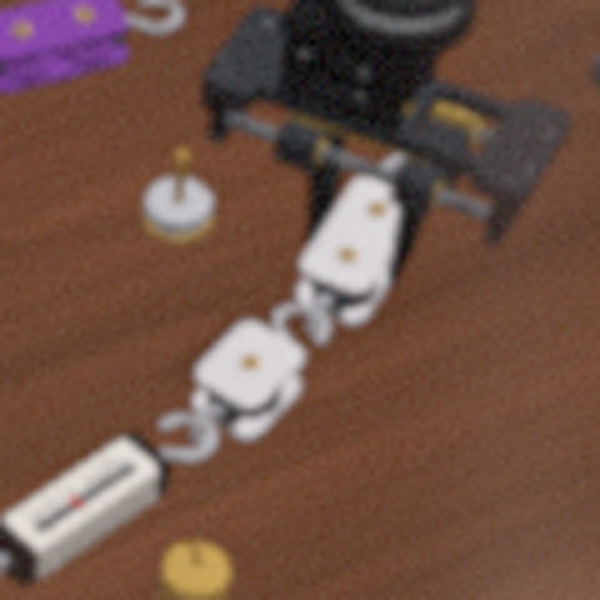

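View pics/sd3.png

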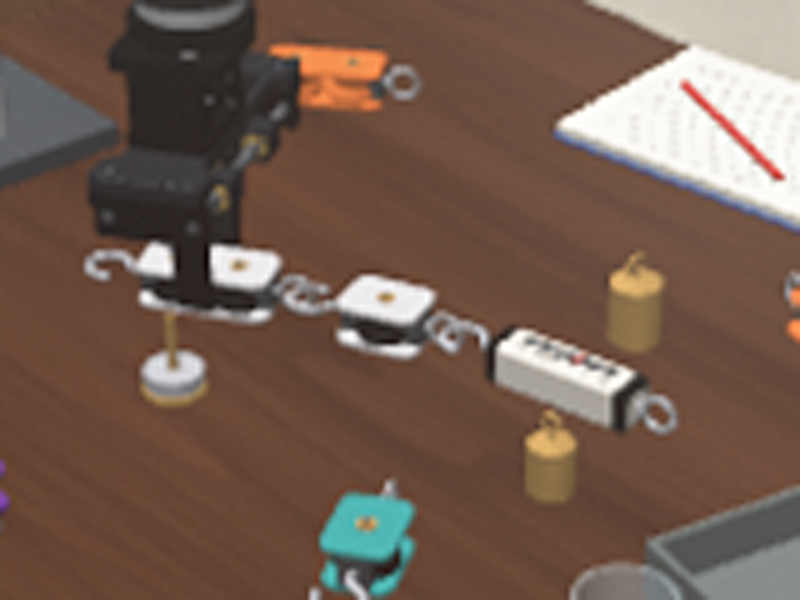

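Request:
jog_arm(
  increments=[
    [[0,0,0,0,0,-0.4,0.5],[0,0,0.164,1.1,0.16,0,0.5],[0,0,0,0,0,0,0.5],[0,0,0,0,0,0,0.5]],
  ],
)

```text
time: 6.25
ee_pos: [0.4735, 0.3275, 0.008]
orientation: [180.0, 0.1, 23.8]
contact_force: [-0.0, -0.8, -2.6]
finger_gap: 0.419
```

Run:
```python
from h import *
st=ctrl.read_state(); print(st['ee_pos'],st['orientation'],st['contact_force'],st['finger_gap'])
P=np.array([.465,.3236]);C=np.array([.4985,.2644])
t=np.radians(33.03-st['orientation'][2]);c,s=np.cos(t),np.sin(t)
print(C+np.array([[c,s],[-s,c]])@(P-C))
y=np.radians(33.03);tx=np.array([np.cos(y),np.sin(y)]);ty=np.array([np.sin(y),-np.cos(y)])
print("old-axes",P+.011*tx+.0016*ty)
y-=.164;tx=np.array([np.cos(y),np.sin(y)]);ty=np.array([np.sin(y),-np.cos(y)])
print("new-axes",P+.011*tx+.0016*ty)
```

```text
[0.47353946 0.32750011 0.00801825] [1.79992478e+02 8.72250369e-02 2.37605828e+01] [-0.01422293 -0.78967771 -2.55113904] 0.41926560841660987
[0.47497321 0.32822304]
old-axes [0.47509436 0.32825444]
new-axes [0.47571883 0.32654393]
```

Request:
jog_arm(
  increments=[
    [[0,0,0.164,1.1,0.16,0,0.5],[0,0,0.164,1.1,0.16,0,0.5],[0,0,0.164,1.1,0.16,0,0.5],[0,0,0.164,1.1,0.16,0,0.5],[0,0,0,0,0,0,0.5]],
  ],
)

```text
time: 6.88
ee_pos: [0.5181, 0.3285, 0.0084]
orientation: [180.0, 0.0, -13.8]
contact_force: [0.1, 0.4, -2.8]
finger_gap: 0.42
```

Run:
```python
from h import *
a=snapshot("scene");st=ctrl.read_state(); print(st['ee_pos'],st['orientation'],st['contact_force'],st['finger_gap'])
crop(a,340,160,460,280,5,"sc4.png")
P=np.array([.465,.3236]);C=np.array([.4985,.2644])
t=np.radians(33.03-st['orientation'][2]);c,s=np.cos(t),np.sin(t)
print(C+np.array([[c,s],[-s,c]])@(P-C))
```

```text
[0.51752931 0.32854402 0.00830935] [ 1.79968720e+02  5.05629843e-02 -1.37647135e+01] [-1.10941628 -0.64807519 -1.94981395] 0.41927544043603027
[0.51871662 0.3293475 ]
```

View pics/sc4.png

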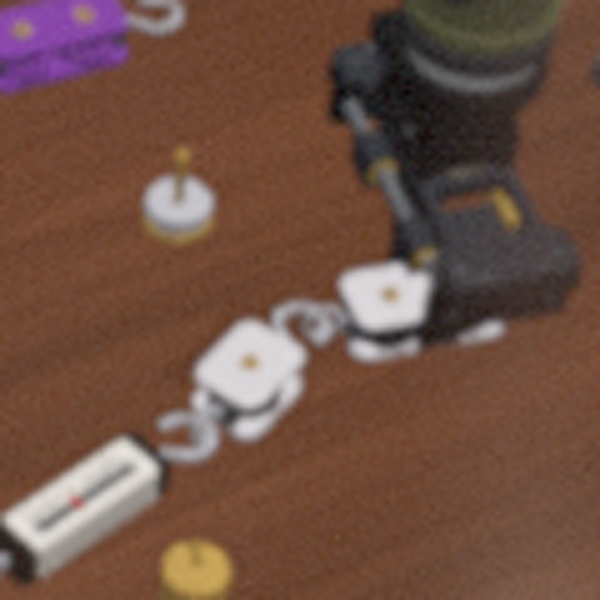

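Request:
jog_arm(
  increments=[
    [[0,0,0.164,1.1,0.16,0,0.5],[0,0,0.164,1.1,0.16,0,0.5],[0,0,0.164,1.1,0.16,0,0.5],[0,0,0.164,1.1,0.16,0,0.5],[0,0,0.164,1.1,0.16,0,0.5],[0,0,0,0,0,0,0.5]],
  ],
)

```text
time: 7.68
ee_pos: [0.5583, 0.2929, 0.0084]
orientation: [180.0, 0.0, -60.7]
contact_force: [-0.1, -0.4, -2.7]
finger_gap: 0.416
```

Run:
```python
from h import *
a=snapshot("scene");b=snapshot("side");st=ctrl.read_state(); print(st['ee_pos'],st['orientation'],st['contact_force'],st['finger_gap'],st['qpos'])
crop(a,340,160,460,280,5,"sc5.png");crop(b,230,170,310,230,10,"sd5.png")
P=np.array([.465,.3236]);C=np.array([.4985,.2644])
t=np.radians(33.03-st['orientation'][2]);c,s=np.cos(t),np.sin(t)
print(C+np.array([[c,s],[-s,c]])@(P-C))
h=np.radians(st['orientation'][2]+90); e=st['ee_pos'][:2]-.056*np.array([np.cos(h),np.sin(h)])
u=np.radians(114); d=e-C; print("eye in hook frame", d@[np.cos(u),np.sin(u)], d@[-np.sin(u),np.cos(u)])
```

```text
[0.55814241 0.29345715 0.00843303] [ 1.79962001e+02  2.13128616e-02 -6.07126107e+01] [-0.18648222  0.11686437 -2.67037914] 0.41594534231631186 [2.28503564e+01 1.64263776e+01 1.05078204e+02 1.98347932e-02
 5.85355688e+01 8.35526009e+01]
[0.55976044 0.29396431]
eye in hook frame -0.002874204542549753 -0.010542941502879648
```

View pics/sc5.png

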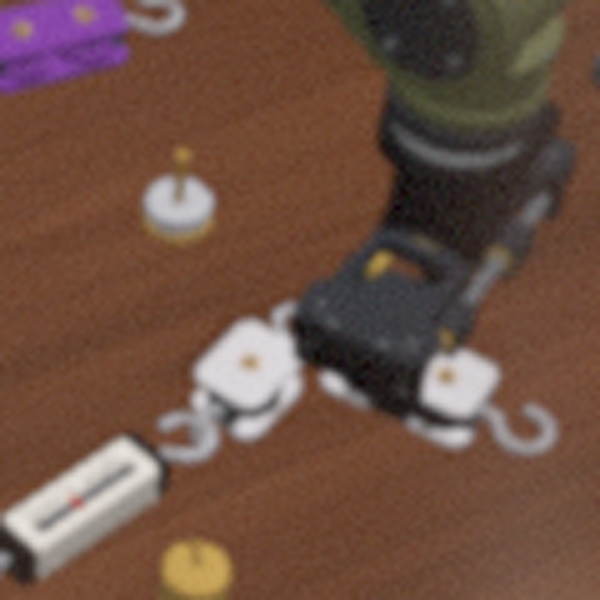

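View pics/sd5.png

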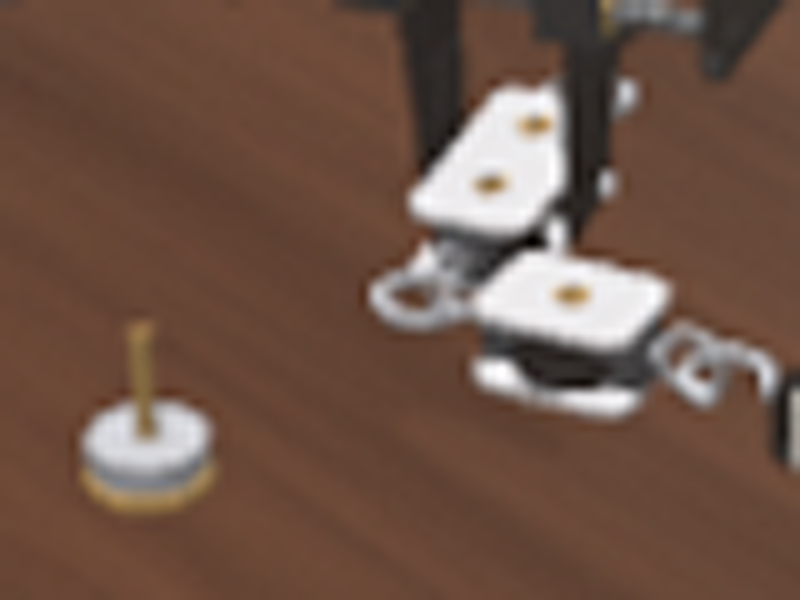

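Request:
jog_arm(
  increments=[
    [[0,0,0,0.05,-0.2,0,0.5],[0,0,0,0.5,0.05,0,0.5],[0,0,0,0.5,0.05,0,0.5],[0,0,0,0,0,0,0.5]],
  ],
)

```text
time: 8.28
ee_pos: [0.565, 0.2842, 0.0087]
orientation: [-180.0, -0.0, -61.0]
contact_force: [-0.4, 0.1, -2.0]
finger_gap: 0.415
```

Run:
```python
from h import *
a=snapshot("scene");b=snapshot("side");st=ctrl.read_state(); print(st['ee_pos'],st['orientation'],st['contact_force'],st['finger_gap'],st['qpos'])
crop(b,230,170,310,230,10,"sd6.png");crop(a,340,160,460,280,5,"sc6.png")
C=np.array([.4985,.2644])
h=np.radians(st['orientation'][2]+90); e=st['ee_pos'][:2]-.056*np.array([np.cos(h),np.sin(h)])
u=np.radians(114); d=e-C; print("eye in hook frame", d@[np.cos(u),np.sin(u)], d@[-np.sin(u),np.cos(u)])
```

```text
[0.56482978 0.28444391 0.00865905] [ 1.79993992e+02  2.05883843e-03 -6.09458036e+01] [ 0.51355003  0.17688324 -2.16760117] 0.41822583263420343 [2.18669201e+01 1.65901679e+01 1.04846500e+02 1.51295159e-03
 5.85695505e+01 8.28119346e+01]
eye in hook frame -0.013601217440608934 -0.012965595607794714
```

View pics/sd6.png

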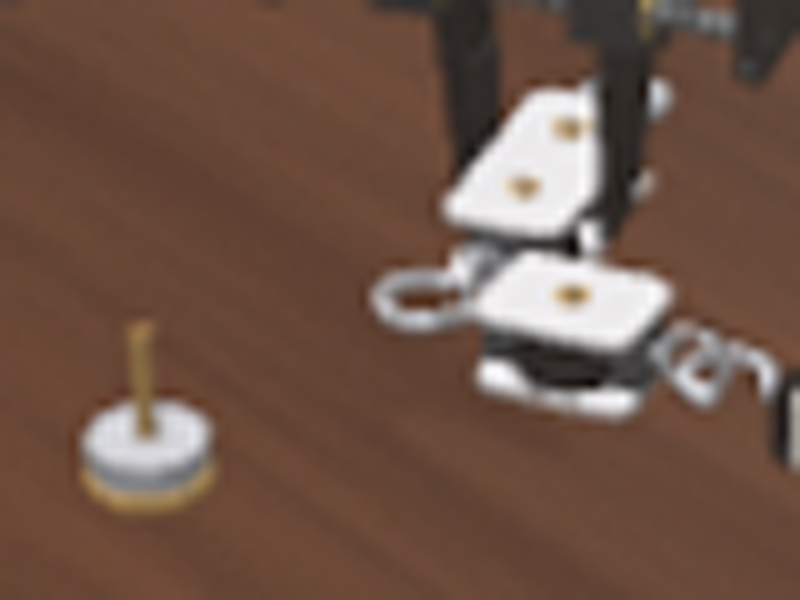

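View pics/sc6.png

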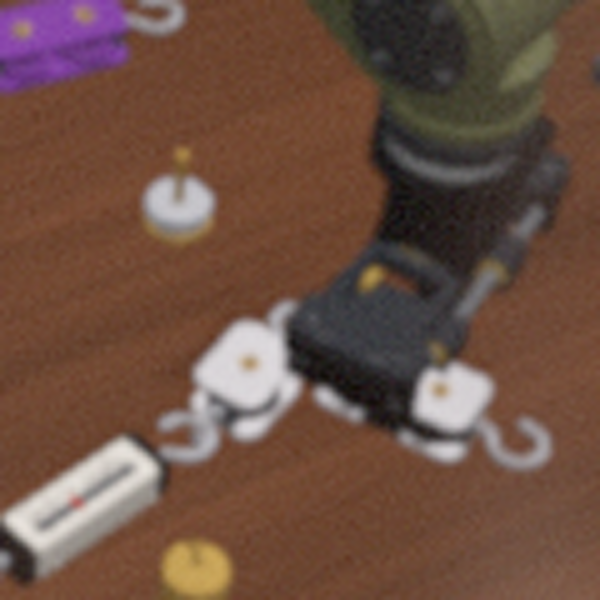

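Request:
jog_arm(
  increments=[
    [[0,0,0,0.1,-1.5,0,0.5],[0,0,0,0.1,-1.5,0,0.5],[0,0,0,0.1,-1.0,0,0.5],[0,0,0,0,0,-3,0.5],[0,0,0,0,0,-5,0.5],[0,0,0,0,0,-6,0.5],[0,0,0,0,0,-5,0.5],[0,0,0,0,0,0,0.5]],
  ],
)

```text
time: 9.38
ee_pos: [0.6048, 0.303, 0.2059]
orientation: [-179.3, -0.1, -60.9]
contact_force: [-0.9, 0.1, -1.3]
finger_gap: 0.415
```

Request:
jog_arm(
  increments=[
    [[0,0,0,2,2,0,0.5],[0,0,0,3.96,3.64,0,0.5],[0,0,0,3.96,3.64,0,0.5],[0,0,0,3.96,3.64,0,0.5],[0,0,0,3.96,3.64,0,0.5],[0,0,0,3.96,3.64,0,0.5],[0,0,0,3.96,3.64,0,0.5],[0,0,0,3.96,3.64,0,0.5],[0,0,0,3.96,3.64,0,0.5],[0,0,0,3.96,3.64,0,0.5],[0,0,0,2,2,0,0.5]],
  ],
)

```text
time: 10.75
ee_pos: [0.471, -0.2256, 0.1964]
orientation: [179.9, 0.2, -61.1]
contact_force: [0.8, 0.4, -2.5]
finger_gap: 0.416
```

Request:
jog_arm(
  increments=[
    [[0,0,0.14,0,0,0,0.5],[0,0,0.14,0,0,0,0.5],[0,0,0.14,0,0,0,0.5],[0,0,0.14,0,0,0,0.5],[0,0,0.14,0,0,0,0.5],[0,0,0,0,0,0,0.5],[0,0,0,0,0,0,0.5]],
  ],
)

```text
time: 11.62
ee_pos: [0.4721, -0.2234, 0.1975]
orientation: [179.9, 0.0, -100.9]
contact_force: [-0.7, 0.3, -1.8]
finger_gap: 0.416
```

Run:
```python
from h import *
import pickle
s=snapshot("wrist"); st=ctrl.read_state(); print(st['ee_pos'],st['orientation'],st['contact_force'],st['finger_gap'],st['qpos'])
cv2.imwrite("pics/w3.png",s["img"][:,:,::-1]);pickle.dump(s,open("w3.pkl","wb"))
im=top(s,.38,.72,-.45,.05,.035,.625,"tw3.png")
a=snapshot("scene");crop(a,300,170,460,290,5,"sc7.png")
```

```text
[ 0.47222167 -0.22344805  0.19780905] [ 1.79927256e+02  2.83665707e-02 -1.00954012e+02] [-0.17787204  0.79813257 -2.29371257] 0.41873952859711633 [-3.12124762e+01 -8.56482997e+00  1.11696385e+02  1.46142403e-03
  7.69465111e+01  6.97411869e+01]
```

View pics/w3.png

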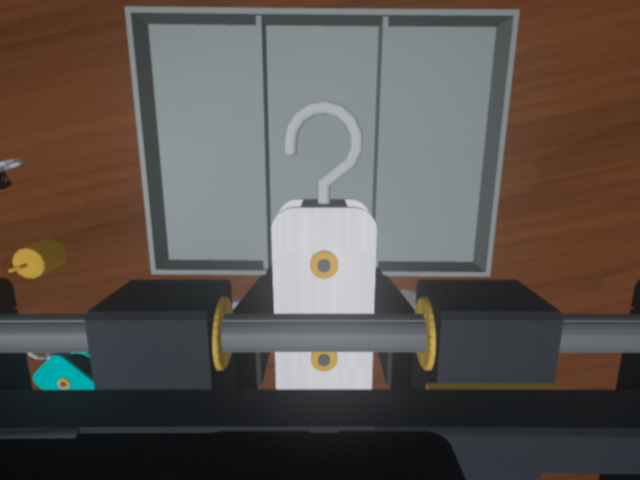

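View pics/tw3.png

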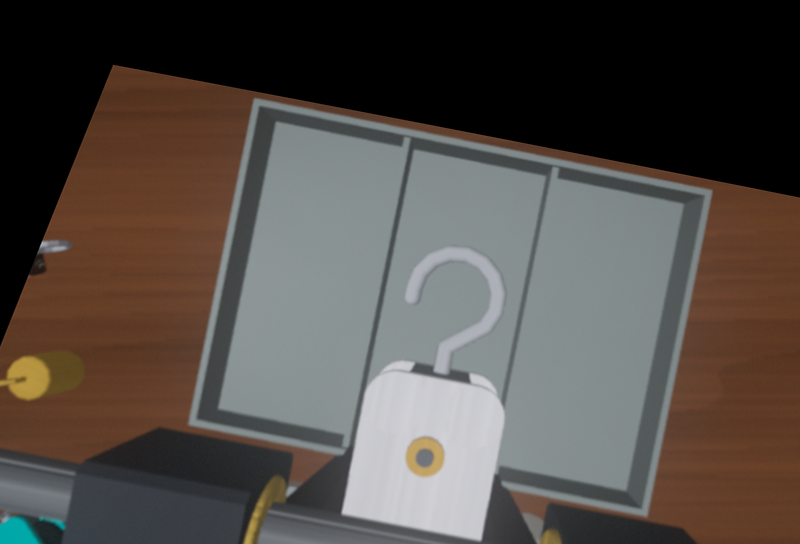

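View pics/sc7.png

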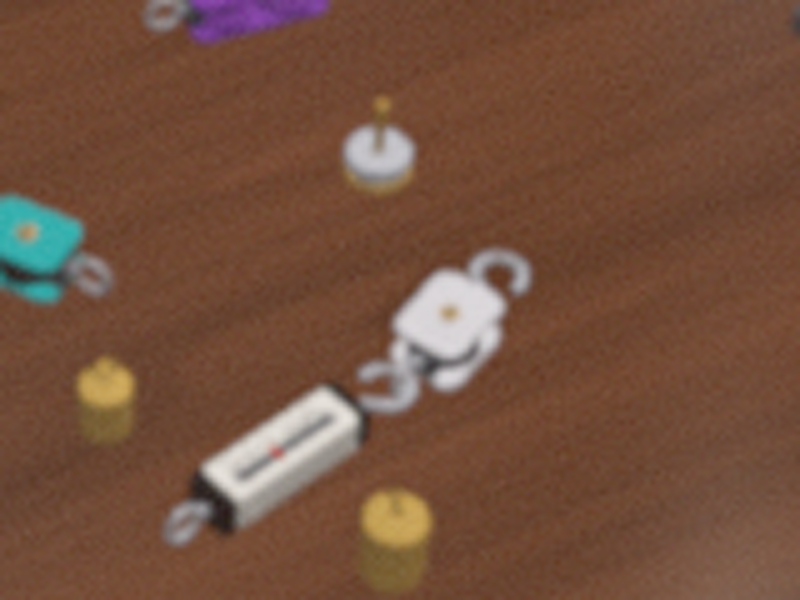

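Request:
jog_arm(
  increments=[
    [[0,0,0.008,3.13,-1.63,0,0.5],[0,0,0,3.13,-1.63,0,0.5],[0,0,0,3.13,-1.63,0,0.5],[0,0,0,0,0,3,0.5],[0,0,0,0,0,4,0.5],[0,0,0,0,0,4,0.5],[0,0,0,0,0,0,0.5]],
  ],
)

```text
time: 12.6
ee_pos: [0.4993, -0.3233, 0.0843]
orientation: [179.5, 0.2, -101.5]
contact_force: [0.1, 0.5, -1.4]
finger_gap: 0.42
```

Run:
```python
from h import *
s=snapshot("wrist"); st=ctrl.read_state(); print(st['ee_pos'],st['orientation'],st['contact_force'],st['finger_gap'])
cv2.imwrite("pics/w4.png",s["img"][:,:,::-1])
b=snapshot("side");print(p2w(b,[(377,318),(335,280)],0)); crop(b,310,200,490,335,4,"sd8.png")
```

```text
[ 0.50101182 -0.32461024  0.0873012 ] [ 1.79820080e+02  9.10540361e-02 -1.01477234e+02] [ 0.18356105 -0.94102726 -1.59559715] 0.42048299614450196
[[ 3.65256993e-01 -2.87213033e-01  0.00000000e+00]
 [ 3.87425325e-01 -1.27812426e-01  1.11022302e-16]]
```

View pics/w4.png

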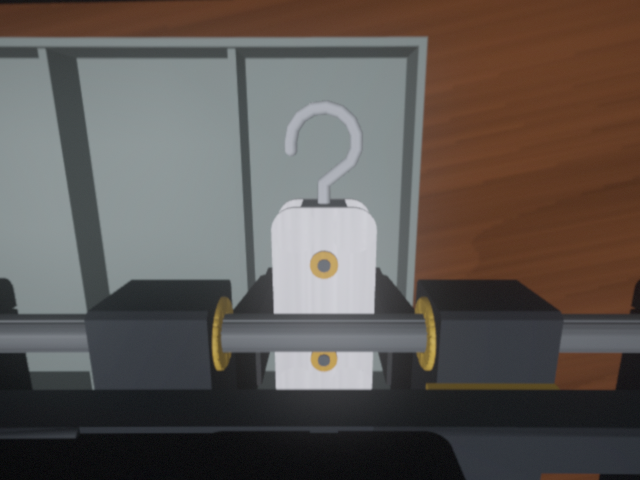

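View pics/sd8.png

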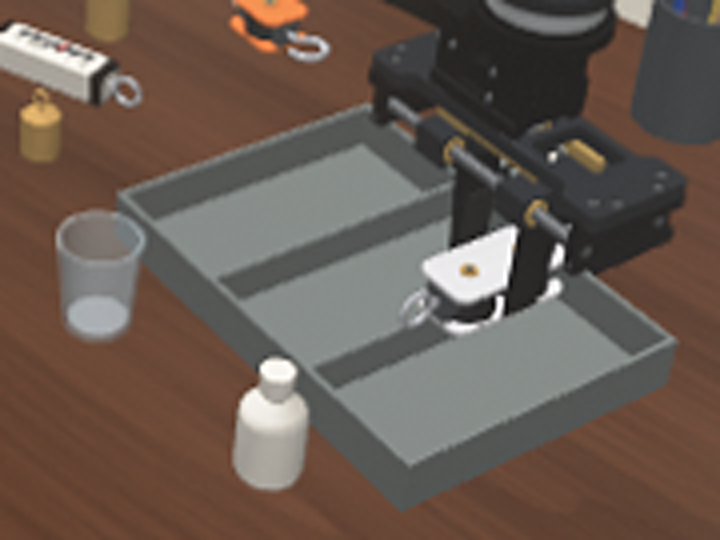

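Request:
jog_arm(
  increments=[
    [[0,0,0,0,0,3,0.5],[0,0,0,0,0,2.5,0.5],[0,0,0,0,0,1.5,0.5],[0,0,0,0,0,0.4,0.5],[0,0,0,0,0,0.3,0.5],[0,0,0,0,0,0,0.5],[0,0,0,0,0,0,0.5]],
  ],
)

```text
time: 13.58
ee_pos: [0.5024, -0.3257, 0.0125]
orientation: [-179.9, -0.0, -101.5]
contact_force: [-0.1, -0.7, -2.3]
finger_gap: 0.418
```

Request:
jog_arm(
  increments=[
    [[0,0,0,0,0,0.15,0.5],[0,0,0,0,0,0.1,0.5],[0,0,0,0,0,0,0.5]],
  ],
)

```text
time: 13.95
ee_pos: [0.5022, -0.3255, 0.0101]
orientation: [-180.0, -0.0, -101.5]
contact_force: [-2.6, 1.6, 4.4]
finger_gap: 0.42
```

Contact with the floor. Release and raise.

Request:
jog_arm(
  increments=[
    [[0,0,0,0,0,0,0.1],[0,0,0,0,0,0,-0.05],[0,0,0,0,0,0,-0.15],[0,0,0,0,0,0,-0.15],[0,0,0,0,0,-2,-0.15],[0,0,0,0,0,-5,-0.15],[0,0,0,0,0,-6,-0.3],[0,0,0,0,0,-5,-0.4],[0,0,0,0,0,0,-0.4]],
  ],
)

```text
time: 15.08
ee_pos: [0.5048, -0.3275, 0.1975]
orientation: [-179.3, -0.3, -101.5]
contact_force: [-0.3, -0.1, -0.7]
finger_gap: 0.697
```

Run:
```python
from h import *
s=snapshot("wrist"); st=ctrl.read_state(); print(st['ee_pos'],st['orientation'],st['finger_gap'],st['qpos'])
cv2.imwrite("pics/w5.png",s["img"][:,:,::-1])
```

```text
[ 0.50338321 -0.32642315  0.19385934] [-179.61888824   -0.1906456  -101.50107842] 0.6966191887019725 [-3.80874125e+01  1.36161738e+00  1.02637613e+02  8.35089783e-05
  7.55746345e+01  6.34130114e+01]
```

View pics/w5.png

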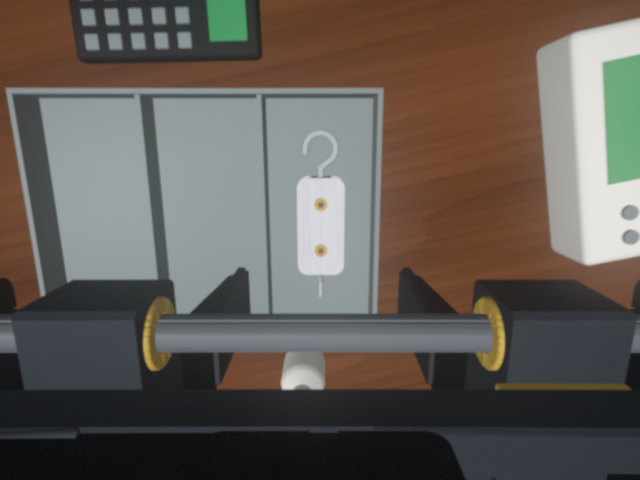

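Request:
jog_arm(
  increments=[
    [[0,0,0,-3,0.5,0,-0.4],[0,0,0,-5.37,0.92,0,-0.4],[0,0,0,-5.37,0.92,0,-0.4],[0,0,0,-5.37,0.92,0,-0.4],[0,0,0,-5.37,0.92,0,-0.4],[0,0,0,-5.37,0.92,0,-0.4],[0,0,0,-5.37,0.92,0,-0.4],[0,0,0,-5.37,0.92,0,-0.4],[0,0,0,-5.37,0.92,0,-0.4],[0,0,0,-5.37,0.92,0,-0.4],[0,0,0,-2.37,0.42,0,-0.4]],
  ],
)

```text
time: 16.5
ee_pos: [0.5175, 0.2215, 0.1876]
orientation: [179.8, -0.1, -101.3]
contact_force: [0.2, 0.2, -0.7]
finger_gap: 0.701
```

Request:
jog_arm(
  increments=[
    [[0,0,-0.183,0,0,0,-0.4],[0,0,-0.183,0,0,0,-0.4],[0,0,-0.183,0,0,0,-0.4],[0,0,-0.183,0,0,0,-0.4],[0,0,-0.183,0,0,0,-0.4],[0,0,-0.183,0,0,0,-0.4],[0,0,-0.183,0,0,0,-0.4],[0,0,-0.183,0,0,0,-0.4],[0,0,-0.183,0,0,1,-0.4],[0,0,-0.183,0,0,2,-0.4],[0,0,-0.183,0,0,2,-0.4],[0,0,-0.183,0,0,1,-0.4]],
  ],
)

```text
time: 18.0
ee_pos: [0.5169, 0.2186, 0.1261]
orientation: [-180.0, 0.3, 24.7]
contact_force: [0.1, 0.1, -0.3]
finger_gap: 0.7
```

Request:
jog_arm(
  increments=[
    [[0,0,0,0,0,0,-0.4],[0,0,0,0,0,0,-0.4],[0,0,0,0,0,0,-0.4]],
  ],
)

```text
time: 18.38
ee_pos: [0.5192, 0.2194, 0.1298]
orientation: [180.0, -0.1, 24.2]
contact_force: [0.1, 0.3, 0.1]
finger_gap: 0.699
```

Run:
```python
from h import *
import pickle
st=ctrl.read_state(); s=snapshot("wrist");  print(st['ee_pos'],st['orientation'],st['finger_gap'],st['qpos'])
cv2.imwrite("pics/w6.png",s["img"][:,:,::-1]); pickle.dump(s,open("w6.pkl","wb"))
```

```text
[0.51918097 0.21935338 0.12979014] [ 1.79992542e+02 -5.52246884e-02  2.42394555e+01] 0.6988694467085771 [ 1.74473866e+01  1.26461583e-01  1.10293252e+02 -9.32871728e-04
  6.95245677e+01 -6.79173940e+00]
```

View pics/w6.png

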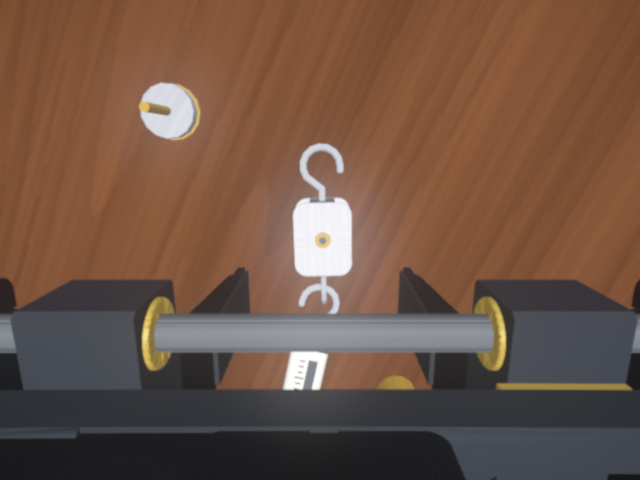

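Run:
```python
from h import *
import pickle
s=pickle.load(open("w6.pkl","rb"))
print(p2w(s,[(323,240)],.026)); print("hook arc extremes (apex top, left, right)",p2w(s,[(319,286),(301,303),(338,303)],.013))
print(p2w(s,[(323,200),(323,275)],.026))
```

```text
[[0.51888752 0.21785025 0.026     ]]
hook arc extremes (apex top, left, right) [[0.53200237 0.18132266 0.013     ]
 [0.52511648 0.16328095 0.013     ]
 [0.5507005  0.17477956 0.013     ]]
[[0.50740145 0.2434095  0.026     ]
 [0.52939548 0.19446767 0.026     ]]
```

Run:
```python
from h import *
import pickle
s=pickle.load(open("w1.pkl","rb"))
im=top(s,.50,.58,.05,.23,.013,.25,None); print(im.shape)
im=cv2.resize(im,None,fx=1.1,fy=1.1)
cv2.imwrite("pics/hk.png",im)
s=pickle.load(open("w6.pkl","rb"))
im=cv2.resize(s["img"][180:345,250:400,::-1],None,fx=4,fy=4,interpolation=cv2.INTER_CUBIC);cv2.imwrite("pics/hk6.png",im)
```

```text
(320, 720, 3)
```

View pics/hk.png

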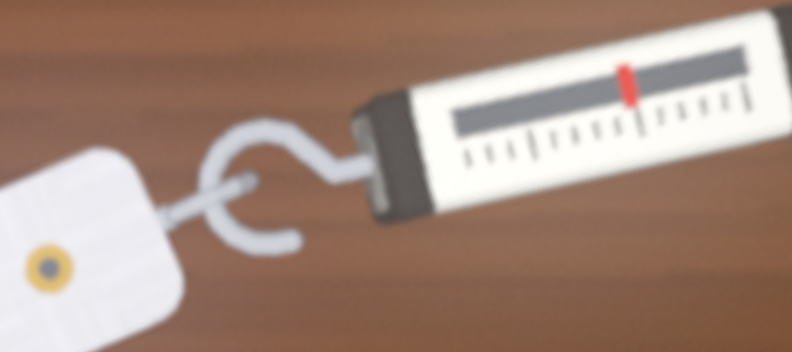

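View pics/hk6.png

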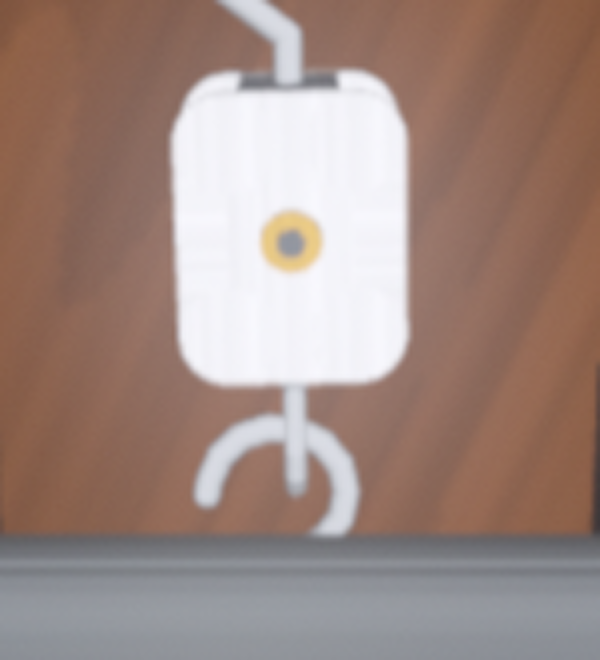

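Request:
jog_arm(
  increments=[
    [[0,0,0,0,0,4,-0.4],[0,0,0,0,0,4,-0.4],[0,0,0,0,0.1,2.8,-0.4],[0,0,0,0,0,1.5,-0.4],[0,0,0,0,0,0,-0.1],[0,0,0,0,0,0,0.3],[0,0,0,0,0,0,0.5],[0,0,0,0,0,0,0.5],[0,0,0,0,0,0,0.5]],
  ],
  force=25,
)

```text
time: 19.55
ee_pos: [0.5201, 0.2187, 0.0076]
orientation: [180.0, -0.1, 24.3]
contact_force: [-2.2, -0.8, 6.1]
finger_gap: 0.417
```

```bash
cat > orb.py <<'E'
from h import *
import sys
# args: hook C, hook heading, eye distance, tool->part heading offset
def rep(C,u,de,off,th=None):
    st=ctrl.read_state(); print(np.round(st['ee_pos'],4),np.round(st['orientation'],1),np.round(st['contact_force'],1),round(st['finger_gap'],3))
    yaw=st['orientation'][2]; h=np.radians(yaw+off); P=st['ee_pos'][:2]; C=np.array(C)
    e=P-de*np.array([np.cos(h),np.sin(h)]); d=e-C; u=np.radians(u)
    print("eye in hook frame mm",np.round(1000*np.array([d@[np.cos(u),np.sin(u)],d@[-np.sin(u),np.cos(u)]]),1))
    R=Ro.from_euler('xyz',[180,0,yaw],degrees=True)
    c=R.inv().apply(np.r_[C-P,0]); print("C in tool",c)
    if th is not None:
        print("row turn",th,"shift cm",100*(c-Ro.from_rotvec([0,0,th]).apply(c)))
E
python3 - <<'E'
from orb import *
rep([.5375,.1697],102.5,.040,90,-.163)
E
```

```text
[0.5201 0.2187 0.0076] [ 1.80e+02 -1.00e-01  2.43e+01] [-2.2 -0.8  6.1] 0.417
eye in hook frame mm [12.4 -1.8]
C in tool [-4.34320566e-03  5.17605945e-02  6.33884463e-18]
row turn -0.163 shift cm [-0.84572358 -0.00187193  0.        ]
```

Run:
```python
from orb import *
st=ctrl.read_state(); yaw=st['orientation'][2]; P=st['ee_pos'][:2]; C=np.array([.5375,.1697]);u=np.radians(102.5)
H=np.array([[np.cos(u),-np.sin(u)],[np.sin(u),np.cos(u)]])
e0=H.T@(P-.04*np.array([np.cos(np.radians(yaw+90)),np.sin(np.radians(yaw+90))])-C)*1000
r0=np.hypot(*e0);a0=np.degrees(np.arctan2(e0[1],e0[0]))
print(e0)
pp=P;py=yaw
for k in range(1,11):
    s=k/10*1.0
    arc=a0+(98-a0)*s
    r=r0+(13-r0)*s
    if arc<=90: e=r*np.array([np.cos(np.radians(arc)),np.sin(np.radians(arc))])
    else: e=np.array([-(arc-90)*np.pi/180*13,r])
    y=yaw+76*s; h=np.radians(y+90)
    p=C+H@e/1000+.04*np.array([np.cos(h),np.sin(h)])
    R=Ro.from_euler('xyz',[180,0,py],degrees=True)
    print(k,np.round(-np.radians(y-py),4),np.round(100*R.inv().apply(np.r_[p-pp,0]),3),np.round(e,1),np.round(y+90,1)); pp,py=p,y
```

```text
[12.40073999 -1.84300442]
1 -0.1326 [-0.753 -0.029 -0.   ] [12.6  0.5] 121.9
2 -0.1326 [-0.757 -0.018 -0.   ] [12.3  2.8] 129.5
3 -0.1326 [-0.76  -0.006 -0.   ] [11.6  5.1] 137.1
4 -0.1326 [-0.763  0.007  0.   ] [10.5  7.1] 144.7
5 -0.1326 [-0.765  0.019  0.   ] [9.1 9. ] 152.3
6 -0.1326 [-0.766  0.032  0.   ] [ 7.3 10.6] 159.9
7 -0.1326 [-0.767  0.044  0.   ] [ 5.2 11.8] 167.5
8 -0.1326 [-0.767  0.057  0.   ] [ 3.  12.6] 175.1
9 -0.1326 [-0.766  0.07   0.   ] [ 0.6 12.9] 182.7
10 -0.1326 [-0.768  0.07   0.   ] [-1.8 13. ] 190.3
```

Request:
jog_arm(
  increments=[
    [[0,0,0,0,0,-0.4,0.5],[0,0,0,0,0,0,0.5],[0,0,-0.1326,-0.75,-0.03,0,0.5],[0,0,-0.1326,-0.76,-0.02,0,0.5],[0,0,-0.1326,-0.76,-0.01,0,0.5],[0,0,-0.1326,-0.76,0.01,0,0.5],[0,0,-0.1326,-0.76,0.02,0,0.5],[0,0,0,0,0,0,0.5]],
  ],
)

```text
time: 20.55
ee_pos: [0.4899, 0.1946, 0.0096]
orientation: [-180.0, 0.0, 62.2]
contact_force: [-0.6, 0.6, -1.7]
finger_gap: 0.417
```

Run:
```python
from orb import *
rep([.5375,.1697],102.5,.040,90)
a=snapshot("scene");b=snapshot("side")
crop(a,325,195,445,285,6,"sc9.png");crop(b,250,170,350,245,7,"sd9.png")
```

```text
[0.4899 0.1946 0.0096] [-180.     0.    62.2] [-0.6  0.6 -1.7] 0.417
eye in hook frame mm [ 8.7 10.6]
C in tool [1.77419406e-04 5.37317028e-02 6.58023578e-18]
```

View pics/sc9.png

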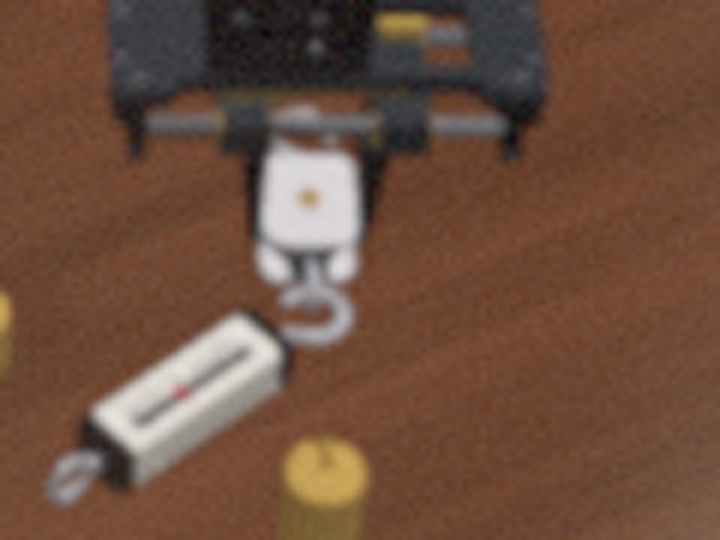

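View pics/sd9.png

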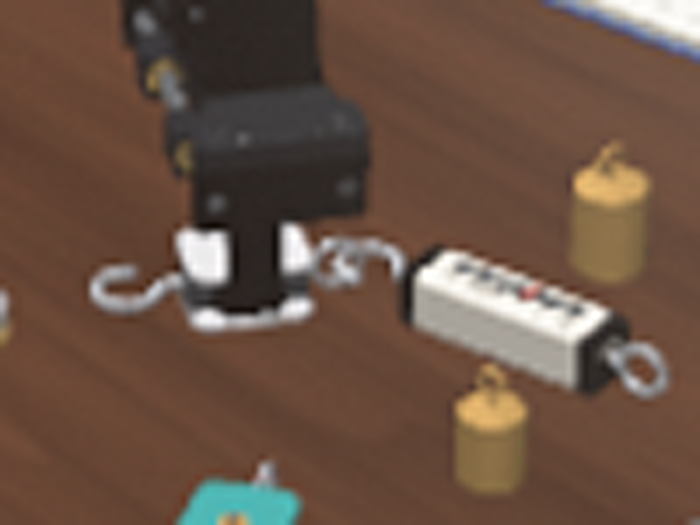

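Request:
jog_arm(
  increments=[
    [[0,0,-0.1326,-0.76,0.06,0,0.5],[0,0,-0.1326,-0.76,0.07,0,0.5],[0,0,-0.1326,-0.76,0.08,0,0.5],[0,0,-0.1326,-0.76,0.09,0,0.5],[0,0,-0.1326,-0.76,0.09,0,0.5],[0,0,0,0,0,0,0.5]],
  ],
)

```text
time: 21.4
ee_pos: [0.4865, 0.1577, 0.0102]
orientation: [180.0, -0.0, 100.1]
contact_force: [-0.4, -0.7, -1.3]
finger_gap: 0.42
```

Run:
```python
from orb import *
rep([.5375,.1697],102.5,.040,90)
a=snapshot("scene");b=snapshot("side")
crop(a,325,195,445,285,6,"sc10.png");crop(b,250,170,350,245,7,"sd10.png")
```

```text
[0.4865 0.1577 0.0102] [180.   -0.  100.1] [-0.4 -0.7 -1.3] 0.42
eye in hook frame mm [-2.3 12.4]
C in tool [2.86496170e-03 5.23381681e-02 6.40957700e-18]
```

View pics/sc10.png

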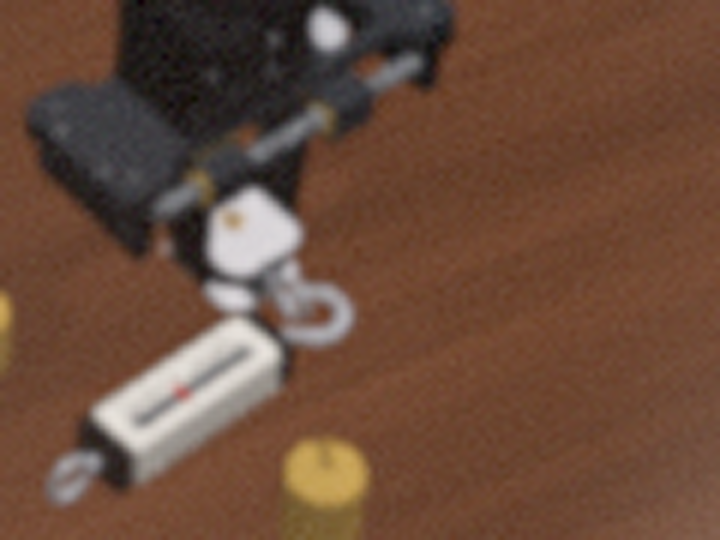

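View pics/sd10.png

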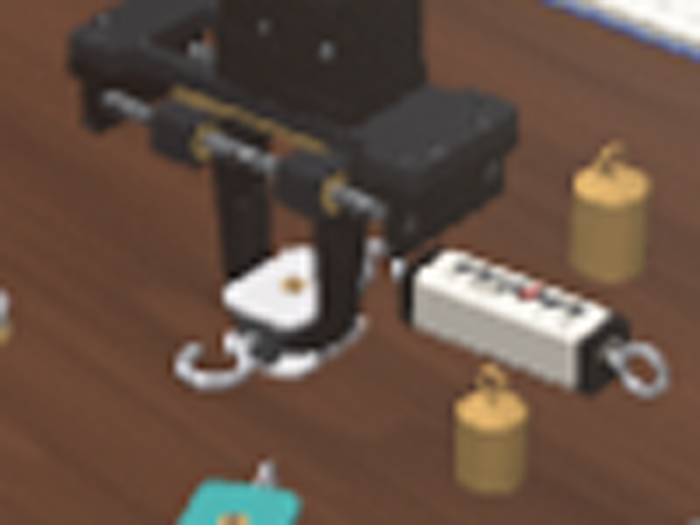

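Request:
jog_arm(
  increments=[
    [[0,0,0,-0.5,0.02,0,0.5],[0,0,0,-0.5,0.02,0,0.5],[0,0,0,0,0,0,0.5]],
  ],
)

```text
time: 21.88
ee_pos: [0.4885, 0.1477, 0.0102]
orientation: [-180.0, 0.0, 100.2]
contact_force: [-0.5, -0.4, -2.2]
finger_gap: 0.419
```

Run:
```python
from orb import *
rep([.5375,.1697],102.5,.040,90)
a=snapshot("scene");b=snapshot("side")
crop(a,325,195,445,285,6,"sc11.png");crop(b,250,170,350,245,7,"sd11.png")
```

```text
[0.4885 0.1477 0.0102] [-180.     0.   100.2] [-0.5 -0.4 -2.2] 0.419
eye in hook frame mm [-12.5  12.7]
C in tool [1.29591978e-02 5.21783564e-02 6.39000572e-18]
```

View pics/sc11.png

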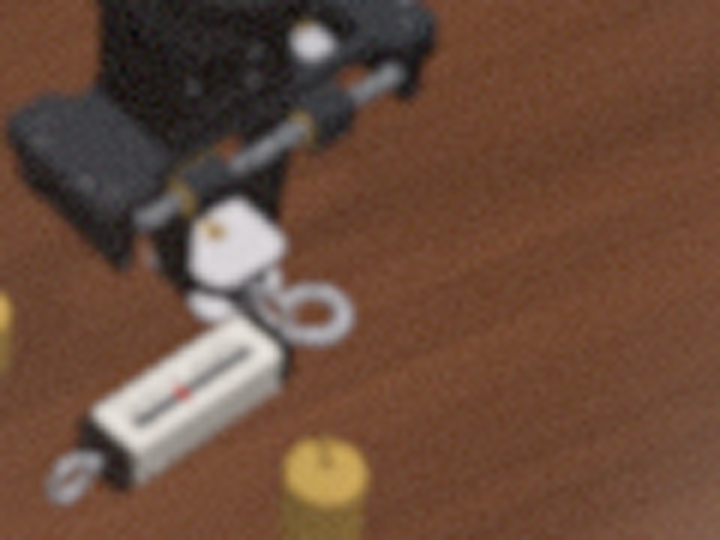

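View pics/sd11.png

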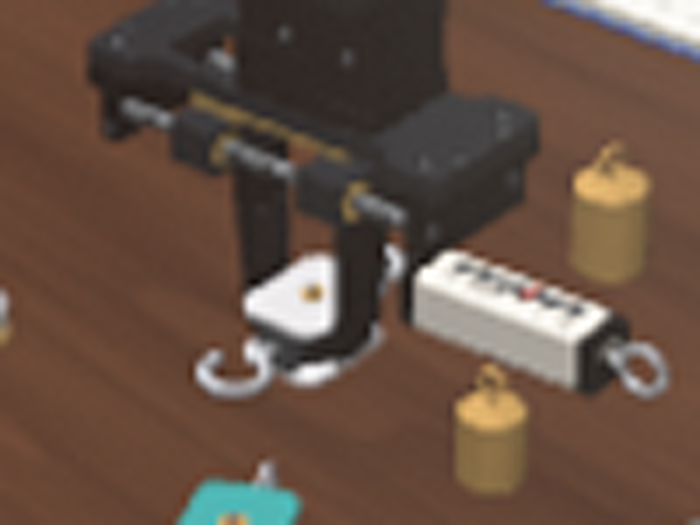

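Request:
jog_arm(
  increments=[
    [[0,0,0,0,-1.5,0,0.5],[0,0,0,0,-1.5,0,0.5],[0,0,0,0,0,-3,0.5],[0,0,0,0,0,-5,0.5],[0,0,0,0,0,-5,0.5],[0,0,0,0,0,-4,0.5],[0,0,0,0,0,0,0.5]],
  ],
)

```text
time: 22.85
ee_pos: [0.4603, 0.143, 0.1841]
orientation: [179.5, -0.0, 100.3]
contact_force: [0.3, 0.2, -1.2]
finger_gap: 0.422
```

Request:
jog_arm(
  increments=[
    [[0,0,0,-3.3,0.06,0,0.5],[0,0,0,-5,0.11,0,0.5],[0,0,0,-5,0.11,0,0.5],[0,0,0,-5,0.11,0,0.5],[0,0,0,-5,0.11,0,0.5],[0,0,0,-5,0.11,0,0.5],[0,0,0,-5,0.11,0,0.5],[0,0,0,-5,0.11,0,0.5],[0,0,0.1257,0,0,0,0.5],[0,0,0.1257,0,0,0,0.5],[0,0,0.1257,0,0,0,0.5],[0,0,0,0,0,0,0.5]],
  ],
)

```text
time: 24.35
ee_pos: [0.5339, -0.2318, 0.1775]
orientation: [-179.8, -0.1, 78.8]
contact_force: [0.3, 0.2, -1.9]
finger_gap: 0.423
```

Run:
```python
from h import *
s=snapshot("wrist"); st=ctrl.read_state(); print(st['ee_pos'],st['orientation'],st['contact_force'],st['finger_gap'])
R=Ro.from_euler('xyz',st['orientation'],degrees=True)
print("to go cm",100*R.inv().apply(np.array([.535,-.2335,.015])-st['ee_pos']), 78.6-st['orientation'][2])
cv2.imwrite("pics/w12.png",s["img"][:,:,::-1])
```

```text
[ 0.53417006 -0.23194028  0.17798929] [-1.79820194e+02 -5.69826648e-02  7.88111760e+01] [ 0.70525032  0.53215701 -1.52785357] 0.4170098655184132
to go cm [-0.15311308  0.16282977 16.29835381] -0.21117598563435536
```

View pics/w12.png

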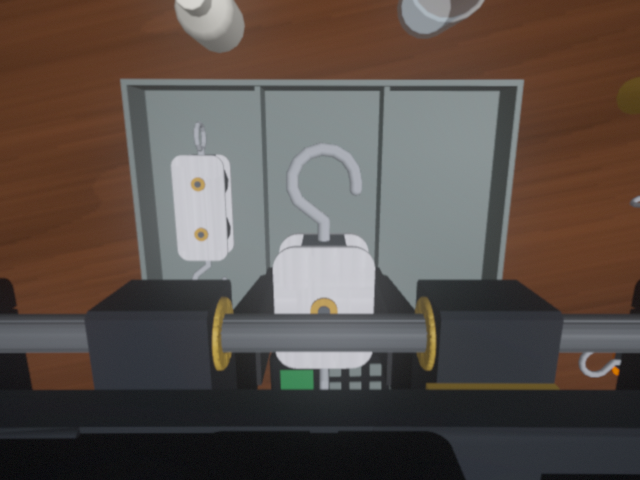

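Request:
jog_arm(
  increments=[
    [[0,0,0,-0.15,0.16,4,0.5],[0,0,0,0,0,5,0.5],[0,0,0,0,0,4,0.5],[0,0,0,0,0,2.5,0.5],[0,0,0,0,0,0.6,0.5],[0,0,0,0,0,0.3,0.5],[0,0,0,0,0,0,0.5],[0,0,0,0,0,0,0.5]],
  ],
)

```text
time: 25.4
ee_pos: [0.5376, -0.235, 0.0175]
orientation: [179.9, 0.0, 78.7]
contact_force: [0.9, -0.2, -1.0]
finger_gap: 0.419
```

Request:
jog_arm(
  increments=[
    [[0,0,0,0,0,0.4,0.5],[0,0,0,0,0,0.15,0.5],[0,0,0,0,0,0.1,0.5],[0,0,0,0,0,0,0.5],[0,0,0,0,0,0,0.5]],
  ],
)

```text
time: 26.02
ee_pos: [0.5371, -0.2347, 0.0116]
orientation: [-180.0, -0.0, 78.7]
contact_force: [-4.9, 0.9, 9.4]
finger_gap: 0.419
```

Request:
jog_arm(
  increments=[
    [[0,0,0,0,0,0,0.1],[0,0,0,0,0,0,-0.05],[0,0,0,0,0,0,-0.15],[0,0,0,0,0,0,-0.15],[0,0,0,0,0,-2,-0.15],[0,0,0,0,0,-5,-0.15],[0,0,0,0,0,-6,-0.15],[0,0,0,0,0,-5,-0.15],[0,0,0,0,0,0,-0.1],[0,0,0,0,0,0,-0.1]],
  ],
)

```text
time: 27.28
ee_pos: [0.5367, -0.2344, 0.1904]
orientation: [179.9, 0.0, 78.7]
contact_force: [0.4, -0.2, 0.1]
finger_gap: 0.549
```

Run:
```python
from h import *
s=snapshot("wrist"); st=ctrl.read_state(); print(st['ee_pos'],st['orientation'],st['finger_gap'],st['qpos'])
cv2.imwrite("pics/w13.png",s["img"][:,:,::-1])
R=Ro.from_euler('xyz',st['orientation'],degrees=True)
print("to scale cm",100*R.inv().apply(np.array([.5535,.0975,.19])-st['ee_pos']))
a=snapshot("scene");b=snapshot("side");crop(a,300,210,420,300,6,"sc13.png");crop(b,280,170,380,245,7,"sd13.png")
```

```text
[ 0.53606292 -0.23414075  0.18897629] [-1.79920831e+02 -2.56400497e-02  7.86811507e+01] 0.5503564082449323 [-2.88523136e+01 -7.47906618e-03  1.04497708e+02  6.17728006e-04
  7.55929863e+01 -1.07533636e+02]
to scale cm [32.86131675 -4.79939509 -0.08103433]
```

View pics/w13.png

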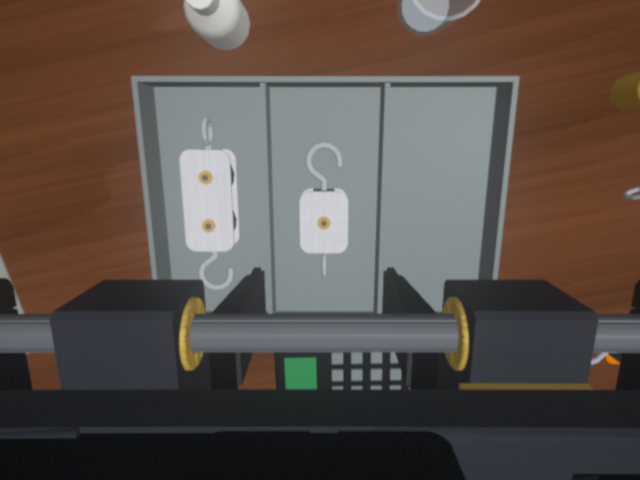

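View pics/sc13.png

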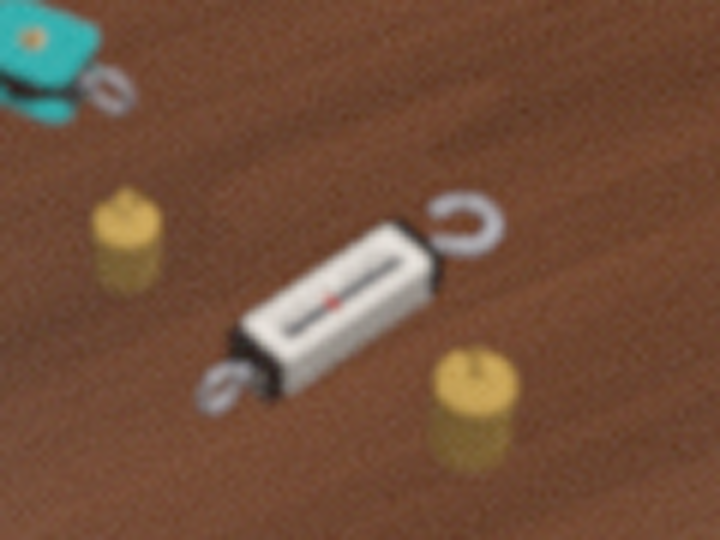

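View pics/sd13.png

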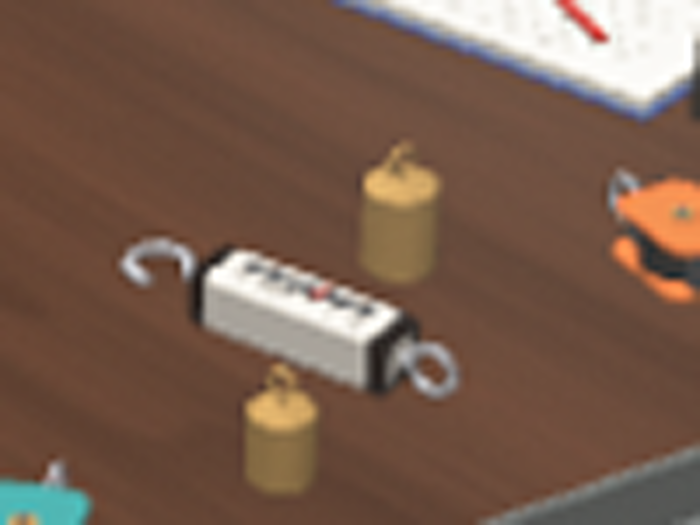

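Request:
jog_arm(
  increments=[
    [[0,0,0,2.8,-0.41,0,-0.1],[0,0,0,5,-0.73,0,-0.1],[0,0,0,5,-0.73,0,-0.1],[0,0,0,5,-0.73,0,-0.1],[0,0,0,5,-0.73,0,-0.1],[0,0,0,5,-0.73,0,-0.1],[0,0,0,5,-0.73,0,-0.1]],
  ],
)

```text
time: 28.3
ee_pos: [0.5532, 0.0981, 0.188]
orientation: [-179.9, 0.0, 78.7]
contact_force: [-0.5, -0.3, -0.8]
finger_gap: 0.55
```

Request:
jog_arm(
  increments=[
    [[0,0,0.165,0,0,0,-0.1],[0,0,0.165,0,0,0,-0.1],[0,0,0.165,0,0,0,-0.1],[0,0,0.165,0,0,0,-0.1],[0,0,0.165,0,0,0,-0.1],[0,0,0.165,0,0,1,-0.1],[0,0,0.165,0,0,2,-0.1],[0,0,0,0,0,2,-0.1],[0,0,0,0,0,0,-0.1],[0,0,0,0,0,0,-0.1],[0,0,0,0,0,0,-0.1]],
  ],
)

```text
time: 29.68
ee_pos: [0.5548, 0.0966, 0.1407]
orientation: [180.0, -0.1, 12.5]
contact_force: [-0.2, -1.3, 0.6]
finger_gap: 0.55
```

Run:
```python
from h import *
import pickle
st=ctrl.read_state(); s=snapshot("wrist");  print(st['ee_pos'],st['orientation'],st['finger_gap'],st['qpos'])
cv2.imwrite("pics/w14.png",s["img"][:,:,::-1]); pickle.dump(s,open("w14.pkl","wb"))
a=snapshot("scene"); print("mass_big base",p2w(a,[(378.7,285.5)],0),"small",p2w(a,[(321,256)],0))
top(s,.45,.70,-.05,.25,.026,.4,"tw14.png")
```

```text
[0.55477917 0.09658121 0.14068416] [ 1.79986207e+02 -9.55905449e-02  1.25437217e+01] 0.5502503592288238 [ 4.41381278e+00 -5.73144974e-01  1.09880460e+02 -1.44806150e-04
  7.05961048e+01 -8.12984943e+00]
mass_big base [[0.63592556 0.11530872 0.        ]] small [[0.48603638 0.03181138 0.        ]]
```

View pics/w14.png

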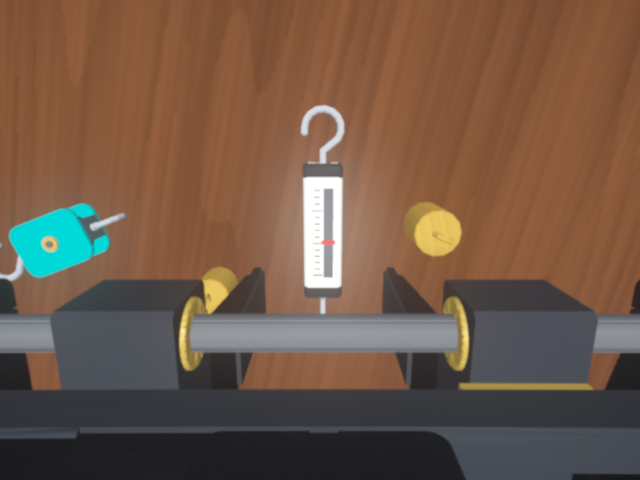

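View pics/tw14.png

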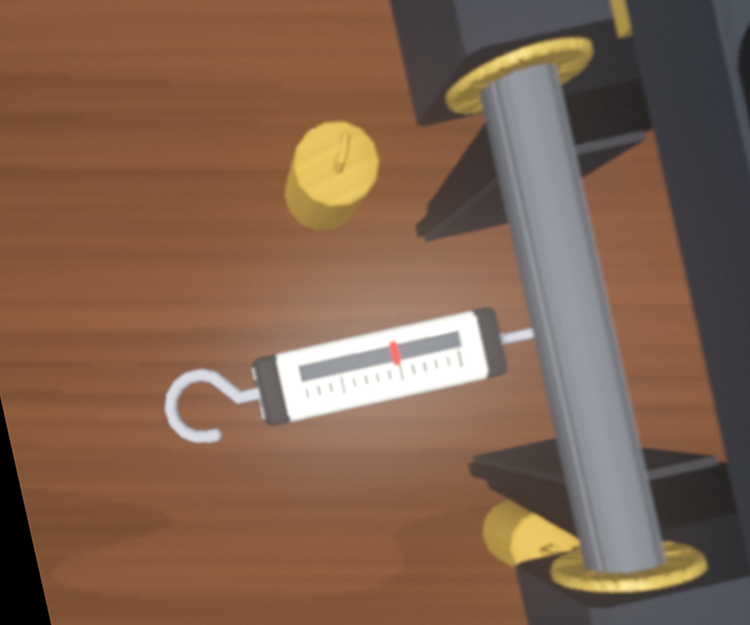

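Request:
jog_arm(
  increments=[
    [[0,0,0,-0.12,-0.12,4,-0.1],[0,0,0,0,0,4,-0.1],[0,0,0,0,0,3.4,-0.1],[0,0,0,0,0,1.9,-0.1],[0,0,0,0,0,0,0.1],[0,0,0,0,0,0,0.5],[0,0,0,0,0,0,0.7],[0,0,0,0,0,0,0.7],[0,0,0,0,0,0,0.7],[0,0,0,0,0,0,0.7]],
  ],
  force=25,
)

```text
time: 31.02
ee_pos: [0.5541, 0.0976, 0.0085]
orientation: [180.0, -0.2, 12.5]
contact_force: [0.5, -0.4, 6.7]
finger_gap: 0.296
```

Request:
jog_arm(
  increments=[
    [[0,0,0,0,0,-1,0.7],[0,0,0,0,0,-3,0.7],[0,0,0,0,0,-5,0.7],[0,0,0,0,0,-5,0.7],[0,0,0,0,0,-4,0.7],[0,0,0,0,0,0,0.7]],
  ],
)

```text
time: 31.78
ee_pos: [0.5549, 0.0977, 0.1914]
orientation: [179.9, -0.5, 12.5]
contact_force: [-0.4, -0.2, -1.1]
finger_gap: 0.293
```

Run:
```python
from h import *
st=ctrl.read_state(); s=snapshot("wrist");  print(st['ee_pos'],st['orientation'],st['finger_gap'],st['contact_force'])
cv2.imwrite("pics/w15.png",s["img"][:,:,::-1])
R=Ro.from_euler('xyz',st['orientation'],degrees=True)
T=np.array([.5471,-.1380])+.007*np.array([.9803,-.1977]);print(T)
print("to bay_c cm",100*R.inv().apply(np.r_[T,.19]-st['ee_pos']))
```

```text
[0.55488993 0.09766957 0.19138635] [179.93493757  -0.46551007  12.5116955 ] 0.2931861235263113 [-0.40850811 -0.18955069 -1.14273366]
[ 0.5539621 -0.1393839]
to bay_c cm [-5.22703339 23.12216331  0.12242743]
```

View pics/w15.png

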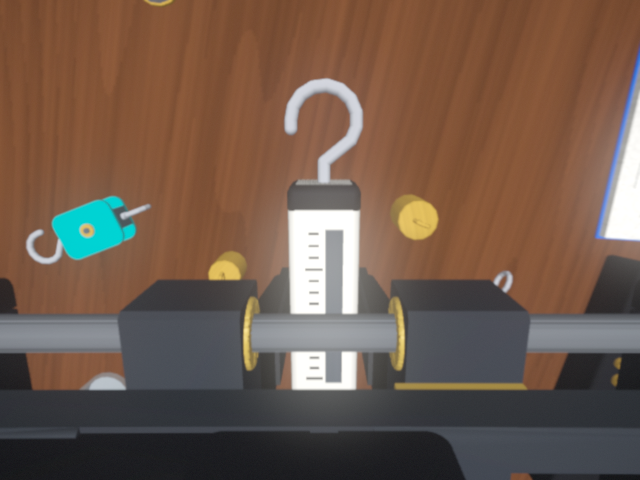

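Held centrally. Move over bay c and turn to yaw 78.6 (−1.153 rad).

Request:
jog_arm(
  increments=[
    [[0,0,0,-0.7,3.0,0,0.7],[0,0,0,-1.13,5.03,0,0.7],[0,0,0,-1.13,5.03,0,0.7],[0,0,0,-1.13,5.03,0,0.7],[0,0,0,-1.13,5.03,0,0.7],[0,0,-0.165,0,0,0,0.7],[0,0,-0.165,0,0,0,0.7],[0,0,-0.165,0,0,0,0.7],[0,0,-0.165,0,0,0,0.7],[0,0,-0.165,0,0,0,0.7],[0,0,-0.165,0,0,0,0.7],[0,0,-0.163,0,0,0,0.7]],
  ],
)

```text
time: 33.33
ee_pos: [0.5501, -0.139, 0.1834]
orientation: [-179.7, -0.0, 78.9]
contact_force: [-0.3, 0.3, -0.5]
finger_gap: 0.293
```

Request:
jog_arm(
  increments=[
    [[0,0,0,0,0,4,0.7],[0,0,0,0,0,4,0.7],[0,0,0,0,0,2,0.7],[0,0,0,0,0,0,0.7],[0,0,0,0,0,0,0.7],[0,0,0,0,0,0,0.7]],
  ],
)

```text
time: 34.08
ee_pos: [0.5531, -0.14, 0.0887]
orientation: [179.8, 0.0, 78.6]
contact_force: [0.4, -0.3, -0.4]
finger_gap: 0.294
```

Run:
```python
from h import *
st=ctrl.read_state(); s=snapshot("wrist");  print(st['ee_pos'],st['orientation'],st['finger_gap'],st['contact_force'])
cv2.imwrite("pics/w16.png",s["img"][:,:,::-1])
R=Ro.from_euler('xyz',st['orientation'],degrees=True)
print("to go cm",100*R.inv().apply(np.array([.554,-.1394,.0125])-st['ee_pos']))
```

```text
[ 0.55311693 -0.14002248  0.08868843] [1.79807698e+02 2.70281693e-02 7.85718496e+01] 0.2944589549227317 [ 0.36688881 -0.27008608 -0.3934882 ]
to go cm [0.08210486 0.04865121 7.61901104]
```

View pics/w16.png

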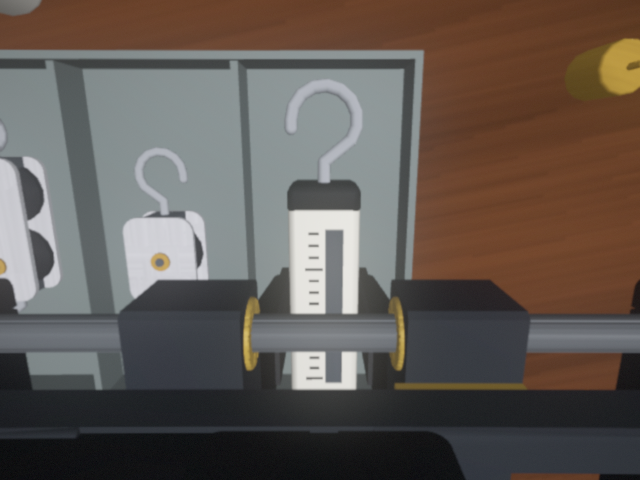

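Request:
jog_arm(
  increments=[
    [[0,0,0,0.08,0.05,3,0.7],[0,0,0,0,0,2.5,0.7],[0,0,0,0,0,1.4,0.7],[0,0,0,0,0,0.3,0.7],[0,0,0,0,0,0,0.7],[0,0,0,0,0,0,0.7]],
  ],
)

```text
time: 34.88
ee_pos: [0.5534, -0.1392, 0.0159]
orientation: [179.9, 0.0, 78.6]
contact_force: [-0.3, 0.0, 0.1]
finger_gap: 0.289
```

Request:
jog_arm(
  increments=[
    [[0,0,0,0,0,0.2,0.7],[0,0,0,0,0,0.15,0.7],[0,0,0,0,0,0,0.7],[0,0,0,0,0,0,0.7]],
  ],
)

```text
time: 35.38
ee_pos: [0.5529, -0.1391, 0.0125]
orientation: [180.0, 0.0, 78.6]
contact_force: [-2.3, 1.0, 6.0]
finger_gap: 0.293
```

Touched down; release, rise, check.

Request:
jog_arm(
  increments=[
    [[0,0,0,0,0,0,0.35],[0,0,0,0,0,0,0.2],[0,0,0,0,0,0,0.1],[0,0,0,0,0,0,0.1],[0,0,0,0,0,-2,0.1],[0,0,0,0,0,-5,0.1],[0,0,0,0,0,-6,0.1],[0,0,0,0,0,-6,0.1],[0,0,0,0,0,-5,0.1],[0,0,0,0,0,0,0.1],[0,0,0,0,0,0,0.1]],
  ],
)

```text
time: 36.75
ee_pos: [0.5522, -0.1388, 0.2518]
orientation: [180.0, 0.0, 78.6]
contact_force: [-0.6, 0.5, 0.2]
finger_gap: 0.45
```

Run:
```python
from h import *
st=ctrl.read_state(); s=snapshot("wrist");  print(st['ee_pos'],st['orientation'],st['finger_gap'])
cv2.imwrite("pics/w17.png",s["img"][:,:,::-1])
b=snapshot("side"); cv2.imwrite("pics/sd17.png",b["img"][:,:,::-1]);a=snapshot("scene"); cv2.imwrite("pics/sc17.png",a["img"][:,:,::-1])
```

```text
[ 0.55223612 -0.13879876  0.25181438] [1.79952079e+02 7.55032207e-03 7.85706507e+01] 0.45026209820017865
```

View pics/w17.png

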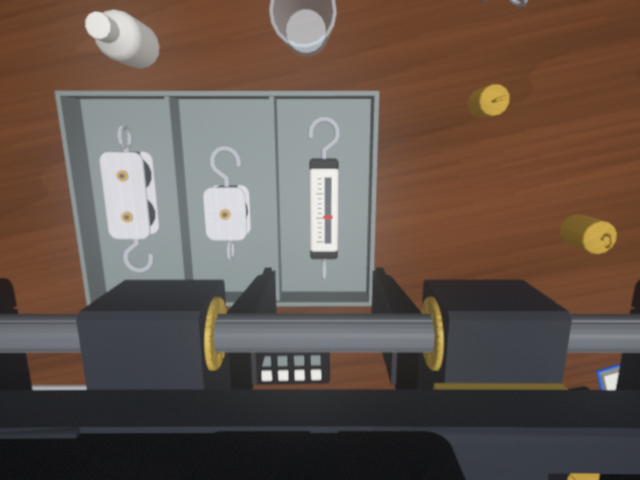

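View pics/sd17.png

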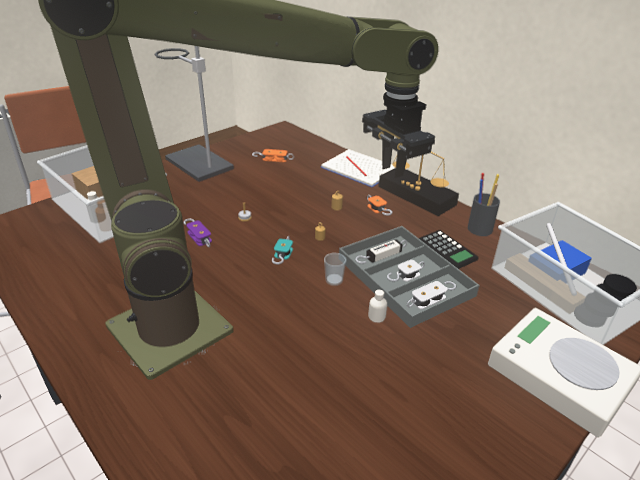

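View pics/sc17.png

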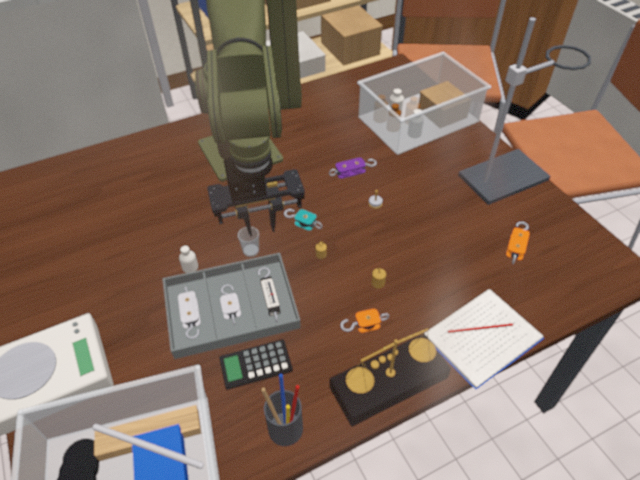

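All three parts lie flat, one in each bay. The bystanders are where they stood, and the gripper is clear.

```bash
python3 -c "
from plant import finish_job
print(finish_job())"
```

```text
the job is handed in; nothing more can be done
None
```

I unhooked all three parts and laid them in the grey tray, one to a bay, then handed the job in at about 37 s. The interface reports no verdict.

- **Unhooking:** I lifted each pulley about 2 mm, turned it about its hook's bend centre to the tip's side and slipped the eye back off the tip. That was about 94° for the tandem and 76° for the single. The external force sensed at the wrist, weight included, stayed below about 3 N during these moves. The force between the parts could not be read directly.
- **Placing:** The tandem is in bay a, the single in bay b and the scale in bay c. I lowered each one until the wrist felt the floor, with peaks of about 4 to 10 N, then opened the fingers and rose straight up.
- **Last checks:** In the last pictures from all three cameras, each part lies flat near the middle of its own bay. The gripper is about 25 cm up and touches nothing. The masses, hanger, calculator, beaker, bottle and look-alikes appear where they stood at the start. I judged this by eye and did not measure them again. No check failed or disagreed.

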